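Collect the stones left on the picking stage and set them on the balance

TASK

Collect the stones left on the picking stage for weighing: push the loose aluminium pan fully home in the bay under the stage's well, and sweep every stone off the plate into the well with the scraper block, no fingers on the stones. With the pan home and all stones in the well, pull the sprung gate's knob right out to its stop so that they drop into the pan, and let the gate close again. Finish with the pan and all its stones on the middle of the balance's weighing plate and the scraper standing back on its mat, and leave the beakers, the jar and the brass weight where they stand.

Things in the scene. Friction and masses are not known exactly. Their poses are not given: they have to be found in the camera images.
- stage: picking stage, fixed; origin on the bench under the middle of its well, z up. A steel plate (see plate) leads to a square well 60 x 60 mm (x, y from -30 to 30 mm) at the plate's -y end. Walls 6 mm thick, tops 90 mm above the bench; front face at x = -36 mm
- plate (a point): middle of the plate's upper face, 76 mm above the bench, 115 mm to +y of the stage's origin; axes as the stage. In stage axes the plate spans y 30 to 196 and x -30 to 84 mm inside rims 14 mm high. The front rim (x = -30) runs straight to the well; the back rim slants in from (84, 100) to (32, 34) mm, so the plate narrows like a funnel to the well's 60 mm mouth at y = 30, where the stones drop in
- well (a point): middle of the closed gate's upper face, the floor of the well, 46.5 mm above the bench and 29.5 mm below the plate; axes as the stage
- bay (a point): point on the bench under the middle of the well, where the pan's origin belongs when home; axes as the stage. The bay under the well is open to -x between cheeks 100 mm apart (40 mm high, x -36 to 56 mm, with a short flared mouth out to x = -56 mm); its stop at x = 47 mm meets the pan's rear wall 2 mm past this point
- gate (a joint): slide gate under the well, in m: 0 shut, 0.068 pulled out to its stop. It slides along the stage's -y. Springs pull it shut with 3.2 N when shut, rising to 8.6 N at the stop; let go, it snaps shut by itself. The gate lies 42 to 47 mm above the bench; the well is fully open only at the stop
- gate_knob (a point): middle of the gate's black knob, a cylinder 18 mm in diameter and 26 mm long lying along the stage's y, ending in a 26 mm flange on its outer (-y) side; 46.5 mm above the bench, 83 mm to -y of the well's middle when shut; axes as the stage. Pinch it from above across x and pull to -y
- pan: loose open square aluminium pan, 90 x 90 mm outside, 84 x 84 mm inside, 35 mm high, walls and floor 3 mm; 0.14 kg. Origin at the middle of its underside; its handle sticks out along its -x. At home in the bay the handle points to the stage's -x
- pan_handle (a point): grip point on the pan's black handle bar, 87 mm from the pan's middle along its -x, 26 mm above its underside; the bar is 14 mm wide (y), 16 mm high and reaches from 44 to 106 mm from the middle; axes as the pan. Pinch it from above across its width
- scraper: loose wooden scraper block with a rubber foot: base 52 (x) x 34 (y) x 20 mm high, above it a grip 40 (x) x 18 (y) mm up to 60 mm; 0.15 kg. Origin at the middle of its underside, z up; it pushes with either of its 52 mm wide faces (+y or -y), pinch the grip across its 18 mm
- mat: thin black rubber mat, 100 x 100 x 3 mm, fixed on the bench, where the scraper stands; origin at the middle of its underside
- balance: laboratory balance, 200 mm wide (y), fixed to the bench, its tilted display towards -x; origin on the bench under the middle of its weighing plate
- balance_plate (a point): middle of the upper face of the square steel weighing plate, 170 x 170 mm, 80 mm above the bench; axes as the balance
- stone1: a loose grey-brown stone, about 20 mm across and 13 to 15 mm high, 13 g, starting on the plate; origin at its middle. Three to six stones are present
- stone2: a loose grey-brown stone, about 20 mm across and 13 to 15 mm high, 13 g, starting on the plate; origin at its middle. Three to six stones are present
- stone3: a loose grey-brown stone, about 20 mm across and 13 to 15 mm high, 13 g, starting on the plate; origin at its middle. Three to six stones are present
- stone4: a loose grey-brown stone, about 20 mm across and 13 to 15 mm high, 13 g, starting on the plate; origin at its middle. Three to six stones are present
- stone5: a loose grey-brown stone, about 20 mm across and 13 to 15 mm high, 13 g, starting on the plate; origin at its middle. Three to six stones are present
- stone6: a loose grey-brown stone, about 20 mm across and 13 to 15 mm high, 13 g, starting on the plate; origin at its middle. Three to six stones are present
- beaker1: a small empty glass beaker, 54 mm wide and 66 mm tall, standing on the bench; not part of the job, origin at the middle of its underside
- beaker2: a glass beaker, 68 mm wide and 92 mm tall, standing on the bench; not part of the job, origin at the middle of its underside
- jar: a closed sample jar, 52 mm wide and 62 mm tall; not part of the job, origin at the middle of its underside
- weight: a brass check weight with a knob top, 34 mm wide and 54 mm tall; not part of the job, origin at the middle of its underside
Not all that is in view belongs to the job. Of the things that look like the pan, the smaller one is meant.

How it is judged:
On the way, in this order (a step that is already met when the one before it is completed fails the run):
1. every stone lies in the well on the shut gate, and the pan is home in the bay under it (x of stone1 in the frame of well between -0.032 and 0.032 m and y of stone1 in the frame of well between -0.032 and 0.032 m and z of each of stone1, stone2, stone3, stone4, stone5, stone6 in the frame of well below 0.031 m and x of stone2 in the frame of well between -0.032 and 0.032 m and y of stone2 in the frame of well between -0.032 and 0.032 m and x of stone3 in the frame of well between -0.032 and 0.032 m and y of stone3 in the frame of well between -0.032 and 0.032 m and x of stone4 in the frame of well between -0.032 and 0.032 m and y of stone4 in the frame of well between -0.032 and 0.032 m and x of stone5 in the frame of well between -0.032 and 0.032 m and y of stone5 in the frame of well between -0.032 and 0.032 m and x of stone6 in the frame of well between -0.032 and 0.032 m and y of stone6 in the frame of well between -0.032 and 0.032 m and value of joint gate below 0.004 m and horizontal distance between pan and bay below 0.012 m), for 0.2 s.
2. the gate is pulled out to its stop with the pan home under the well (value of joint gate above 0.063 m and horizontal distance between pan and bay below 0.012 m), for 0.2 s.
3. every stone lies in the pan and the gate has closed again (x of stone1 in the frame of pan between -0.043 and 0.043 m and y of stone1 in the frame of pan between -0.043 and 0.043 m and z of stone1 in the frame of pan between 0 and 0.036 m and x of stone2 in the frame of pan between -0.043 and 0.043 m and y of stone2 in the frame of pan between -0.043 and 0.043 m and z of stone2 in the frame of pan between 0 and 0.036 m and x of stone3 in the frame of pan between -0.043 and 0.043 m and y of stone3 in the frame of pan between -0.043 and 0.043 m and z of stone3 in the frame of pan between 0 and 0.036 m and x of stone4 in the frame of pan between -0.043 and 0.043 m and y of stone4 in the frame of pan between -0.043 and 0.043 m and z of stone4 in the frame of pan between 0 and 0.036 m and x of stone5 in the frame of pan between -0.043 and 0.043 m and y of stone5 in the frame of pan between -0.043 and 0.043 m and z of stone5 in the frame of pan between 0 and 0.036 m and x of stone6 in the frame of pan between -0.043 and 0.043 m and y of stone6 in the frame of pan between -0.043 and 0.043 m and z of stone6 in the frame of pan between 0 and 0.036 m and value of joint gate below 0.004 m), for 0.2 s.
At the end, for the whole second after the job is handed in: The pan stands level and at rest on the balance's weighing plate, its middle within 35 mm of the plate's middle, with every stone in it; the gate is shut (within 4 mm); the scraper stands upright on its mat, within 40 mm of the mat's middle (all of step 3 and horizontal distance between pan and balance_plate below 0.035 m and z of pan in the frame of balance_plate between -0.004 and 0.005 m and angle between pan's own z axis and vertical below 0.06 rad and linear speed of each of pan, scraper below 0.02 m/s and horizontal distance between scraper and mat below 0.04 m and angle between scraper's own z axis and vertical below 0.1 rad and z of scraper in the frame of mat below 0.008 m); the robot touches nothing.
It fails at once if the fingers touch a stone (contact force between the fingers and stone1 above 0.5 N or contact force between the fingers and stone2 above 0.5 N or contact force between the fingers and stone3 above 0.5 N or contact force between the fingers and stone4 above 0.5 N or contact force between the fingers and stone5 above 0.5 N or contact force between the fingers and stone6 above 0.5 N).
It fails at once if a beaker, the jar or the brass weight is shifted by more than 40 mm or knocked over (distance of any of beaker1, beaker2, jar, weight from where it was at the start of the episode above 0.04 m or angle between any of beaker1, beaker2, jar, weight's own z axis and vertical above 0.5 rad).
Of stone1, stone2, stone3, stone4, stone5, stone6 only 3 to 6 are there at a start; the rules pass over those that are not, and their reading is None.
At some moment in a run one of scraper, pan may be knocked a few centimetres aside while the robot is not near it.
It also fails if it takes over 210 s, if anything falls off the work surface, if the arm or the gripper's body presses on something with over 40 N, if the wrist force passes 120 N, or if a joint passes its speed limit or range.

ROBOT

A 6-joint arm with a two-finger parallel gripper is mounted at the origin on the work surface. World frame = base frame: x ahead of the robot, y to its left, z up, the work surface at z = 0. Lengths are in m, angles in rad, forces in N, time in s.
With the tool pointing down it reaches from about 0.25 to 0.775 m from the base axis. Payload 4 kg.
Tool frame: the origin (TCP) lies midway between the tips of the shut fingers; the grasp point (between the pads) lies 19 mm behind it (robot.tcp_to_grasp is the z of the grasp point in the tool frame, in m); z points along the fingers, y is the line along which they close (so a half turn about z gives the same grasp; the last joint's range is limited). The gripper opens to 94 mm and grips with 3 to 60 N. Pads are 16 mm wide; open, the fingers measure 119 mm over their backs; the gripper's body (75 mm by 177 mm) begins 78 mm behind the grasp point.
Start: joints at [-1.404, 0.087, 1.371, -0, 1.684, -0.103], TCP at [0.147, -0.53, 0.206] pointing down, gripper open.
Joint ranges: [-3.1, 3.1], [-0.76, 2.03], [0.27, 2.55], [-1.08, 4.22], [0.17, 2.65], [-2.57, 2.57]. Speed limits (rad/s): [2.79, 2.79, 3.14, 3.14, 3.14, 3.14].

INTERFACE

Orientations are given as [roll, pitch, yaw] about the fixed x, y, z axes, in that order (R = Rz(yaw) Ry(pitch) Rx(roll)).
In Python, from bench import robot gives the robot as it stands. The module is installed in compiled form; this text tells all that it offers.
- The arm moves only by the tool move_arm, never from a script. Its argument "motion" is one flat list of numbers, 7 for each row, row after row: the turn, a rotation vector about the tool's x, y, z in units of 45 degrees (1.0 is 45 degrees), then the shift along the tool's x, y, z in units of 100 mm (1.0 is 100 mm), then the opening, from 0 (shut) to 1 (fully open). A call has 1 to 12 rows; each row shifts and turns the commanded pose from where the row before left it, along the tool's axes as they then stand; what a row does not reach is not made up. A row lasts 1/12 s, in which the tool goes at most 41.7 mm and 7.16 degrees, less where a joint would pass 70% of its speed; a pose out of reach is approached as far as the arm can. A call with a number of a shift or a turn outside -1 to 1 is refused whole. A call with a gripper value outside its range is refused whole. The fingers move at their own pace and stop on an object; the grip force is fixed at half the most. Time passes only in rows, so rows that do not move let the fingers close. It gives the time, the measured TCP pose, the force, the opening and the grip force at its end, in the units of the state.
- robot.get_obs(): the state, without advancing time (a new reading comes with each control period).
- robot.snapshot(name): name is "scene" or "top" or "wrist"; returns the picture (384x512x3 uint8, red, green, blue); there is no depth.
- robot.get_calibration(name): a dict with "fx", "fy", "cx", "cy" (pixels), "R" (3x3) and "t" (3): a world point X has camera coordinates R X + t. Camera axes: x right, y down, z forward; pixel columns grow to the right and rows downward; lengths in m; the calibration is good to about 2 mm. A picture is of the moment at which its call begins: read the wrist's pose just before it. get_calibration takes no time and is no camera call; for the wrist camera it gives the pose at the moment of the call.
- robot.close_job(): hands the job in; it is judged then, once.
The state is a dict: "time": time; "joint_positions": joint angles; "qvel": joint speeds; "joint_torque": joint torques, N m; "tool_pos": TCP position; "ee_rot": TCP orientation; "wrist_force": force on the tool from outside, world axes, zero at the start; "wrist_torque": the same for the moment, N m; "width": finger opening in m; "finger_force": force on a finger pad.
Only numpy, scipy, OpenCV 4.12 (cv2) and the standard library are available. Lean on these libraries where they do the work, as an engineer would, in place of code of your own. Each camera call takes 0.05 s, during which the arm holds its last target. There are 200 camera calls.

## Working session

There is one attempt and no reset: what is moved stays moved. The work goes in short steps, Python scripts to look and compute and a tool call to move; the robot and the scene stay as the last step left them, time stands still between calls to the robot, and variables do not carry over. Pictures are saved under pics/ and viewed, at most 14 in all, crops included, and the job is handed in when it is done.

Besides the shell and the picture viewer there is one more tool, called after "Call:" as name(argument=value, ...), one argument or row to a line, values as JSON. move_arm: Moves the arm, as the interface text tells. Shifts and turns lie within -1 to 1; 1 stands for 100 mm of shift or 45 degrees of turn. Its arguments: {"type":"object","properties":{"motion":{"type":"array","items":{"type":"number"}}},"required":["motion"]}

```bash
mkdir -p pics
python3 - <<'E'
from bench import robot
import cv2,numpy as np
o=robot.get_obs();print(o)
print(robot.tcp_to_grasp)
for n in("scene","top"):
    cv2.imwrite(f"pics/{n}0.png",cv2.resize(robot.snapshot(n)[:,:,::-1],(800,600),interpolation=cv2.INTER_CUBIC))
    c=robot.get_calibration(n);print(n,c)
E
```

```text
{'time': 0.0, 'joint_positions': array([-1.40408841e+00,  8.79515965e-02,  1.37225807e+00, -8.65292009e-06,
        1.68358985e+00, -1.03100895e-01]), 'qvel': array([ 7.80827505e-04,  1.51168184e-03, -7.84668703e-04,  4.22373298e-04,
       -1.00420005e-03,  5.45838883e-05]), 'joint_torque': array([-1.64170946e-03, -3.40181530e+01, -3.02430618e+01,  7.17263762e-02,
        3.28572455e-02, -1.57359864e-04]), 'tool_pos': array([ 0.14650112, -0.5295576 ,  0.20430411]), 'ee_rot': array([-3.13939663e+00, -2.18571837e-04,  2.69807608e-01]), 'wrist_force': array([-0.80461451,  0.1690982 ,  0.03434082]), 'wrist_torque': array([-0.01960779, -0.02072841, -0.01104997]), 'finger_force': 0.0, 'width': 0.09413288672217439}
-0.0188
scene {'fx': 470.0210080391207, 'fy': 470.0210080391207, 'cx': 255.29338899157952, 'cy': 199.54029917720123, 'R': array([[-0.46237923,  0.88666618,  0.00534193],
       [ 0.59189425,  0.31313597, -0.74270254],
       [-0.66020197, -0.34024837, -0.66960018]]), 't': array([ 0.22643715, -0.25550724,  1.57522144])}
top {'fx': 494.25588799240427, 'fy': 494.25588799240427, 'cx': 256.6913898431591, 'cy': 192.99678504692505, 'R': array([[ 0.0072969 , -0.99994374,  0.00769921],
       [-0.98197055, -0.00861972, -0.18883733],
       [ 0.18889307, -0.00618247, -0.9819782 ]]), 't': array([-1.18374288e-03,  5.14359904e-01,  1.50452132e+00])}
```

View pics/top0.png

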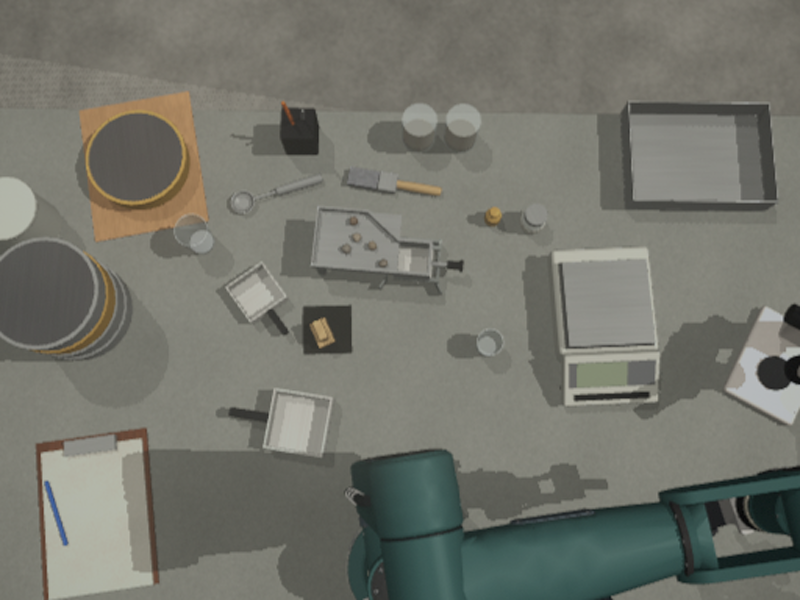

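View pics/scene0.png

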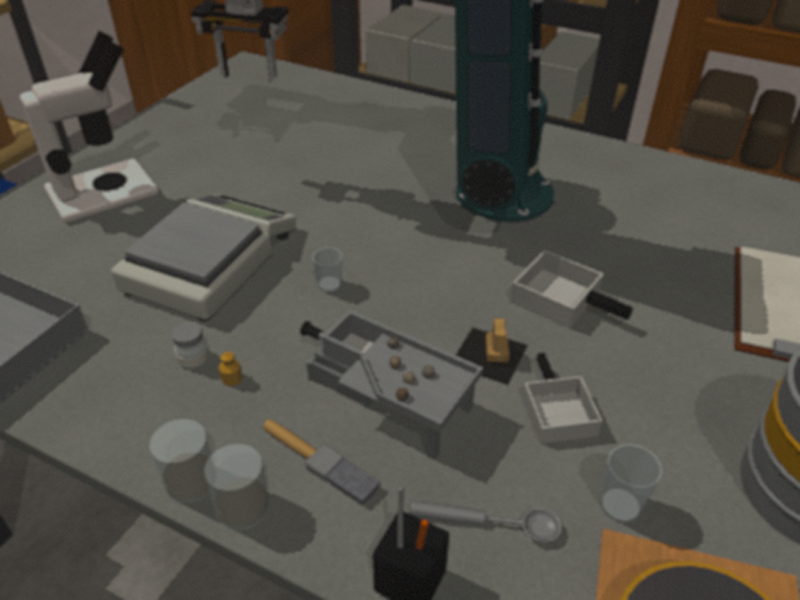

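The top view shows the stage with its well near (413,260) and the knob at (455,265). There are five stones around (360,240). The small pan is at (257,292) with its handle toward (285,330), the scraper on its mat at (322,331), and the balance at (607,305). Next I'll zoom in to measure.

```bash
cat > h.py <<'E'
from bench import robot
import numpy as np,cv2
def w(name,u,v,z,cal=None):
    c=cal or robot.get_calibration(name)
    d=c["R"].T@np.array([(u-c["cx"])/c["fx"],(v-c["cy"])/c["fy"],1]); o=-c["R"].T@c["t"]
    return o+d*(z-o[2])/d[2]
def px(name,X,cal=None):
    c=cal or robot.get_calibration(name); p=c["R"]@np.array(X,float)+c["t"]
    return np.array([c["cx"]+c["fx"]*p[0]/p[2],c["cy"]+c["fy"]*p[1]/p[2]])
def crop(name,img,x0,y0,x1,y1,f):
    cv2.imwrite("pics/%s.png"%name,cv2.resize(img[y0:y1,x0:x1,::-1],None,fx=f,fy=f,interpolation=cv2.INTER_CUBIC))
E
python3 - <<'E'
from h import *
im=robot.snapshot("top"); cv2.imwrite("top_raw.png",im[:,:,::-1])
crop("c1",im,140,125,310,235,4.7)
crop("c2",im,340,140,460,270,4.6)
E
```

```text
(no output)
```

View pics/c1.png

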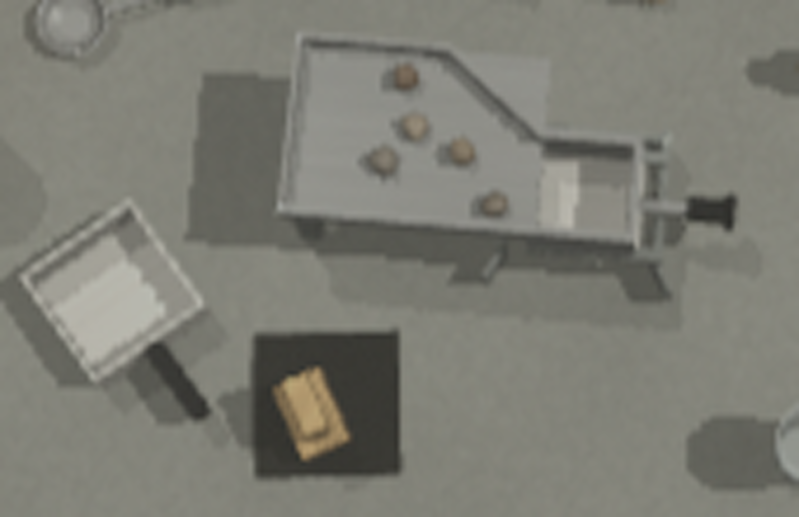

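View pics/c2.png

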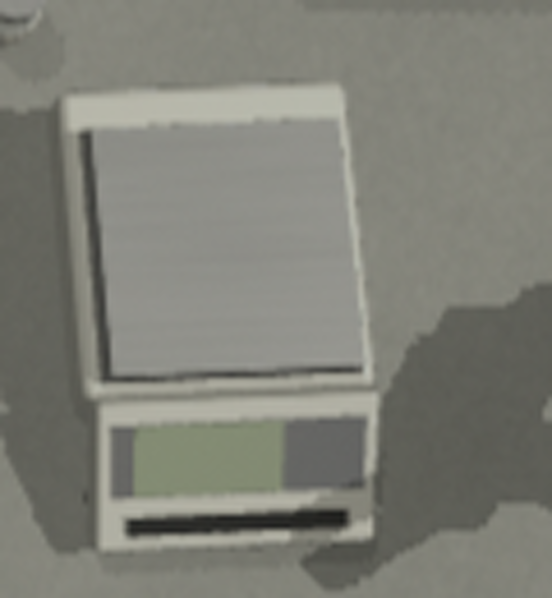

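The crop shows the stage rim corners at (300,36), (278,213) and (637,247), and the pan corners at (130,200), (203,300), (97,381) and (20,275). The mat is centred near (327,404), and the balance plate is clear.

```bash
cat > m.py <<'E'
from h import *
A=lambda u,v,z:w("top",140+u/4.7,125+v/4.7,z)
B=lambda u,v,z:w("top",340+u/4.6,140+v/4.6,z)
def fit(P,Q): # model P->world Q 2D rigid
    P=np.array(P,float);Q=np.array(Q)[:,:2];p=P-P.mean(0);q=Q-Q.mean(0)
    th=np.arctan2((p[:,0]*q[:,1]-p[:,1]*q[:,0]).sum(),(p*q).sum());R=np.array([[np.cos(th),-np.sin(th)],[np.sin(th),np.cos(th)]])
    t=Q.mean(0)-R@P.mean(0);return th,t,np.abs(P@R.T+t-Q).max(1)
np.set_printoptions(precision=4,suppress=True)
if __name__=="__main__":
    st=fit([(-.036,.202),(.090,.202),(-.036,-.036),(.09,.103),(0,-.090)],[A(278,213,.09),A(300,36,.09),A(640,247,.09),A(447,49,.09),A(712,211,.0465)]);print("stage",st)
    print("pan",fit([(.045,.045),(.045,-.045),(-.045,-.045),(-.045,.045)],[A(20,275,.035),A(130,200,.035),A(203,300,.035),A(97,381,.035)]),A(202,412,.03))
    print("mat",[A(*p,.003)[:2] for p in[(253,333),(398,333),(401,472),(256,477)]])
    print("scr grip",A(307,405,.063), "axis pts",A(297,377,.063)[:2],A(317,435,.063)[:2], "base corners",A(350,438,.023)[:2],A(305,460,.023)[:2],A(272,390,.023)[:2])
    print("bal",fit([(.085,.085),(.085,-.085),(-.085,-.085),(-.085,.085)],[B(92,130,.08),B(338,118,.08),B(365,368,.08),B(110,378,.08)]))
    R=np.array([[np.cos(st[0]),-np.sin(st[0])],[np.sin(st[0]),np.cos(st[0])]])
    for p in[(404,76),(414,127),(383,160),(460,151),(494,204)]:
        q=A(*p,.083);print("stone",q[:2],"stage",R.T@(q[:2]-st[1]))
    for n,p,z in[("bk1",(488,342),.03),("wt",(493,216),.03),("jar",(534,219),.03),("bk2",(200,238),.04)]:print(n,w("top",p[0]/1.5625,p[1]/1.5625,z))
E
python3 m.py
```

```text
stage (np.float64(-0.07451036672346491), array([ 0.5945, -0.0224]), array([0.0025, 0.0023, 0.0007, 0.0027, 0.0051]))
pan (np.float64(0.6533850297453516), array([0.5357, 0.2975]), array([0.0005, 0.0014, 0.0018, 0.0007])) [0.4528 0.2349 0.03  ]
mat [array([0.512 , 0.2057]), array([0.5129, 0.1061]), array([0.4168, 0.1022]), array([0.4126, 0.2006])]
scr grip [0.4531 0.1614 0.063 ] axis pts [0.4717 0.1684] [0.4332 0.1543] base corners [0.437  0.1358] [0.4219 0.1656] [0.4693 0.1892]
bal (np.float64(0.04939076362857086), array([ 0.5097, -0.4056]), array([0.0015, 0.0009, 0.0003, 0.0004]))
stone [0.6724 0.1007] stage [0.0685 0.1286]
stone [0.6373 0.0934] stage [0.034  0.1187]
stone [0.6145 0.1135] stage [0.0098 0.1371]
stone [0.6211 0.0626] stage [0.0202 0.0868]
stone [0.5852 0.0397] stage [-0.0139  0.0612]
bk1 [ 0.4364 -0.1732  0.03  ]
wt [ 0.7012 -0.1873  0.03  ]
jar [ 0.6955 -0.2727  0.03  ]
bk2 [0.6453 0.4164 0.04  ]
```

Call:
move_arm(
  motion=[0,0,-0.115,0,0,0,1,0,0,-0.115,0,0,0,1,0,0,0,0.28,-0.24,0,1,0,0,0,0.28,-0.24,0,1,0,0,0,0.28,-0.24,0,1,0,0,0,0.28,-0.24,0,1,0,0,0,0.28,-0.24,0,1,0,0,0,0.28,-0.24,0,1,0,0,0,0.28,-0.24,0,1,0,0,0,0.28,-0.24,0,1,0,0,0,0.28,-0.24,0,1,0,0,0,0.28,-0.24,0,1],
)

```text
time: 1.15
tool_pos: [0.2942, -0.1904, 0.2053]
ee_rot: [3.141, -0.0, 0.45]
wrist_force: [0.7, -0.9, 0.5]
width: 0.0938
finger_force: 0.0
```

```bash
cat >> h.py <<'E'
def go(x,y,z,yaw):
    o=robot.get_obs();p=o["tool_pos"];yw=o["ee_rot"][2];d=np.array([x,y,z])-p
    c,s=np.cos(yaw),np.sin(yaw);T=np.array([d[0]*c+d[1]*s,d[0]*s-d[1]*c,-d[2]])*10
    dy=(yaw-yw+np.pi)%(2*np.pi)-np.pi
    print("t%.1f"%o["time"],"pos",p.round(4),"rpy",o["ee_rot"].round(4),"w%.4f"%o["width"],"F",o["wrist_force"].round(1),"q6 %.2f"%o["joint_positions"][5])
    print(" turn z %.3f (rows %d)  shift"%(-dy/(np.pi/4),np.ceil(abs(dy)/.12)),T.round(3),"rows",int(np.ceil(np.linalg.norm(T)/.41)))
stage=(np.array([.5945,-.0224]),-.0745)
def S(x,y,f=None):
    t,a=f or stage;return t+np.array([x*np.cos(a)-y*np.sin(a),x*np.sin(a)+y*np.cos(a)])
E
python3 -c "
from h import *
go(.453,.1625,.2,.45)"
```

```text
t1.1 pos [ 0.2942 -0.1904  0.2053] rpy [ 3.1413e+00 -2.0000e-04  4.4960e-01] w0.0938 F [ 0.7 -0.9  0.5] q6 0.38
 turn z -0.000 (rows 1)  shift [ 2.964 -2.487  0.053] rows 10
```

Call:
move_arm(
  motion=[0,0,0,0.29,-0.245,0,1,0,0,0,0.29,-0.245,0,1,0,0,0,0.29,-0.245,0,1,0,0,0,0.29,-0.245,0,1,0,0,0,0.29,-0.245,0,1,0,0,0,0.29,-0.245,0,1,0,0,0,0.29,-0.245,0,1,0,0,0,0.29,-0.245,0,1,0,0,0,0.29,-0.245,0,1,0,0,0,0.29,-0.245,0,1,0,0,0,0,0,0,1,0,0,0,0,0,0,1],
)

```text
time: 2.15
tool_pos: [0.4483, 0.1559, 0.2044]
ee_rot: [-3.141, 0.003, 0.454]
wrist_force: [-0.4, -0.4, -1.0]
width: 0.0939
finger_force: 0.0
```

```bash
python3 -c "
from h import *
go(.453,.1625,.2,.45)
c=robot.get_calibration('wrist');im=robot.snapshot('wrist')
cv2.imwrite('pics/w1.png',cv2.resize(im[:,:,::-1],(800,600)))
import pickle;pickle.dump(c,open('w1.pkl','wb'))
print(px('wrist',[.453,.1625,.063],c)*1.5625,px('wrist',[.4643,.1521,.003],c)*1.5625)"
```

```text
t2.1 pos [0.4483 0.1559 0.2044] rpy [-3.1414e+00  2.6000e-03  4.5400e-01] w0.0939 F [-0.4 -0.4 -1. ] q6 1.33
 turn z 0.005 (rows 1)  shift [ 0.071 -0.039  0.044] rows 1
[388.68471938 277.68889571] [405.02167835 259.70809959]
```

View pics/w1.png

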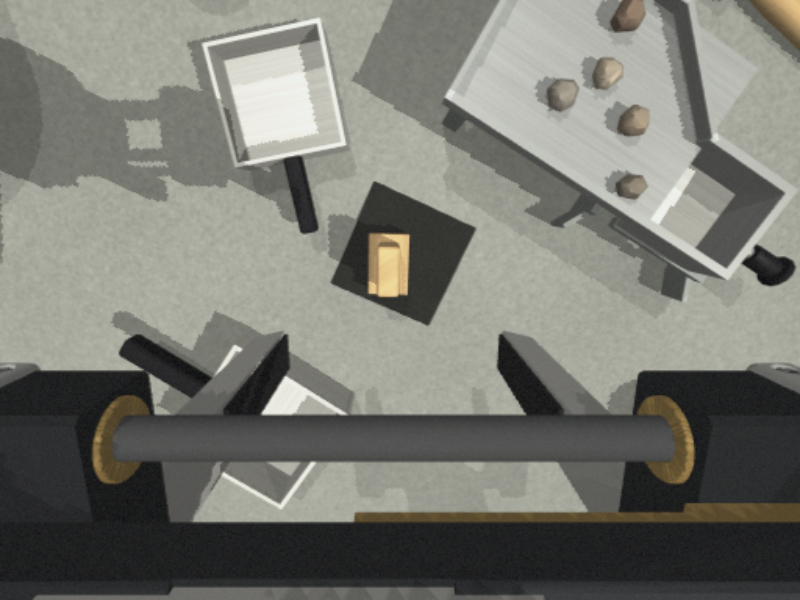

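The wrist view shows the scraper grip top centred near (389,272) and aligned with the tool. The pan corners are at (203,44), (320,19), (346,145) and (238,167), with the handle end at (310,230). The stage front rim corners are at (445,93) and (728,278), and all five stones are on the plate.

```bash
python3 -c "
from h import *;from m import fit;import pickle
np.set_printoptions(precision=4,suppress=True)
c=pickle.load(open('w1.pkl','rb'));W=lambda u,v,z:w('',u/1.5625,v/1.5625,z,c)[:2]
print('grip',W(389,272,.063),W(389,248,.063),W(389,297,.063))
print('mat',np.mean([W(*p,.003) for p in[(375,182),(476,229),(430,325),(331,283)]],0))
print('pan',fit([(.045,.045),(.045,-.045),(-.045,-.045),(-.045,.045)],[W(203,44,.035),W(320,19,.035),W(346,145,.035),W(238,167,.035)]))
print('stage',W(445,93,.09),S(-.036,.202),W(728,278,.09),S(-.036,-.036),W(797,190,.09),S(.036,-.036))
"
```

```text
grip [0.4571 0.1642] [0.4737 0.1723] [0.4393 0.1556]
mat [0.4662 0.1551]
pan (np.float64(0.6492360148938608), array([0.5374, 0.2987]), array([0.0002, 0.001 , 0.0009, 0.0014]))
stage [0.5816 0.1847] [0.5736 0.1817] [ 0.5629 -0.0512] [ 0.5559 -0.0556] [ 0.6326 -0.0566] [ 0.6277 -0.061 ]
```

```bash
python3 -c "
from h import *
go(.4568,.164,.029,.455)"
```

```text
t2.2 pos [0.4482 0.1548 0.2047] rpy [3.1413e+00 2.1000e-03 4.5190e-01] w0.0939 F [-0.1 -1.  -0.1] q6 1.33
 turn z -0.004 (rows 1)  shift [ 0.118 -0.045  1.757] rows 5
```

Call:
move_arm(
  motion=[0,0,0,0.12,-0.045,0,0.5,0,0,0,0,0,0,0.5,0,0,0,0,0,0.35,0.5,0,0,0,0,0,0.35,0.5,0,0,0,0,0,0.35,0.5,0,0,0,0,0,0.35,0.5,0,0,0,0,0,0.2,0.5,0,0,0,0,0,0.15,0.5,0,0,0,0,0,0,0.5],
)

```text
time: 2.95
tool_pos: [0.4538, 0.1615, 0.0267]
ee_rot: [-3.14, 0.008, 0.448]
wrist_force: [0.2, -1.3, -0.3]
width: 0.0469
finger_force: 0.0
```

```bash
python3 -c "
from h import *
go(.4568,.164,.029,.455)
c=robot.get_calibration('wrist');im=robot.snapshot('wrist')
cv2.imwrite('pics/w2.png',im[:,:,::-1])"
```

```text
t3.0 pos [0.4538 0.1615 0.0267] rpy [-3.1403  0.0082  0.4483] w0.0469 F [ 0.2 -1.3 -0.3] q6 1.35
 turn z -0.009 (rows 1)  shift [ 0.038 -0.009 -0.023] rows 1
```

View pics/w2.png

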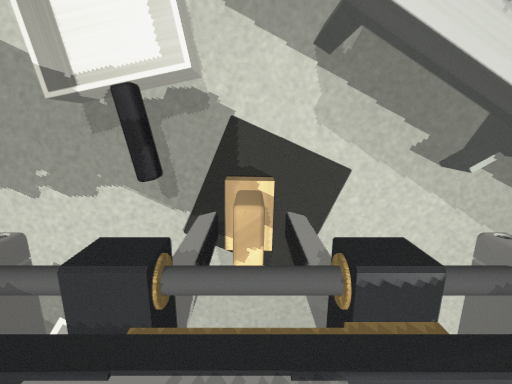

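The grip block stands between the two fingers. I'll shift 4 mm along tool x, close and lift.

Call:
move_arm(
  motion=[0,0,0,0.04,-0.01,-0.02,0.5,0,0,0,0,0,0,0,0,0,0,0,0,0,0,0,0,0,0,0,0,0,0,0,0,0,0,0,0,0,0,0,0,0,0,0,0,0,0,0,0,0,0],
)

```text
time: 3.58
tool_pos: [0.4609, 0.1667, 0.033]
ee_rot: [3.141, -0.001, 0.451]
wrist_force: [0.4, 0.6, 1.8]
width: 0.0179
finger_force: 29.9
```

```bash
python3 -c "
from h import *
c=robot.get_calibration('wrist')
go(.4568,.164,.029,.455)
print(px('',[.4568,.164,.063],c), px('',[.4568+.026*.9,.164+.026*.44,.023],c), px('',[.4568-.026*.9,.164-.026*.44,.023],c))
im=robot.snapshot('wrist');cv2.imwrite('pics/w3.png',im[:,:,::-1])"
```

```text
t3.6 pos [0.4609 0.1667 0.033 ] rpy [ 3.1413e+00 -9.0000e-04  4.5060e-01] w0.0179 F [0.4 0.6 1.8] q6 1.35
 turn z -0.006 (rows 1)  shift [-0.049  0.006  0.04 ] rows 1
[253.77966045 248.97831234] [253.20970477 191.39601122] [253.29291934 257.78370145]
```

View pics/w3.png

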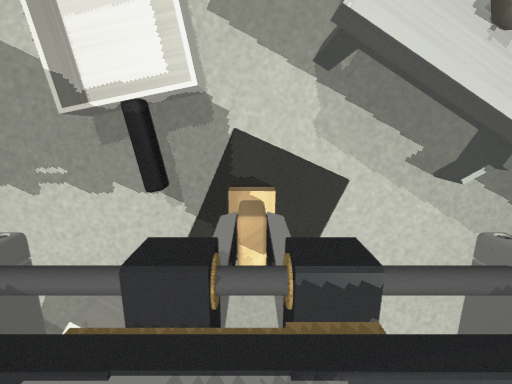

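The scraper is gripped (17.9 mm wide, about 30 N) and centred. I'll lift it and look at the stage from above.

Call:
move_arm(
  motion=[0,0,0,0,0,-0.35,0,0,0,0.134,0,0,-0.37,0,0,0,0.134,0,0,-0.37,0,0,0,0.134,0,0,-0.37,0,0,0,0.134,0,0,-0.37,0,0,0,0.134,0,0,-0.34,0,0,0,0,0.06,0.35,0,0,0,0,0,0.06,0.35,0,0,0,0,0,0.06,0.35,0,0,0,0,0,0,0,0,0,0,0,0,0,0,0,0,0,0,0,0,0,0,0],
)

```text
time: 4.63
tool_pos: [0.4703, 0.0607, 0.2488]
ee_rot: [-3.141, 0.001, -0.076]
wrist_force: [-0.3, 0.7, -1.1]
width: 0.0176
finger_force: 29.9
```

```bash
python3 -c "
from h import *
go(*S(.0,.165),.15,-.0745)
c=robot.get_calibration('wrist');im=robot.snapshot('wrist')
cv2.imwrite('pics/w4.png',cv2.resize(im[:,:,::-1],(800,600)))
import pickle;pickle.dump(c,open('w4.pkl','wb'))
for p in [(-.036,.202),(.09,.202),(-.036,-.036),(.036,-.036)]:print(px('',[*S(*p),.09],c)*1.5625)"
```

```text
t4.6 pos [0.4703 0.0607 0.2488] rpy [-3.1411e+00  1.4000e-03 -7.6200e-02] w0.0176 F [-0.3  0.7 -1.1] q6 1.66
 turn z -0.002 (rows 1)  shift [ 1.3   -0.913  0.988] rows 5
[225.53756947 161.48422436]
[209.02275601 -28.13283968]
[536.63604573 161.32281838]
[544.34251166  57.33342154]
```

View pics/w4.png

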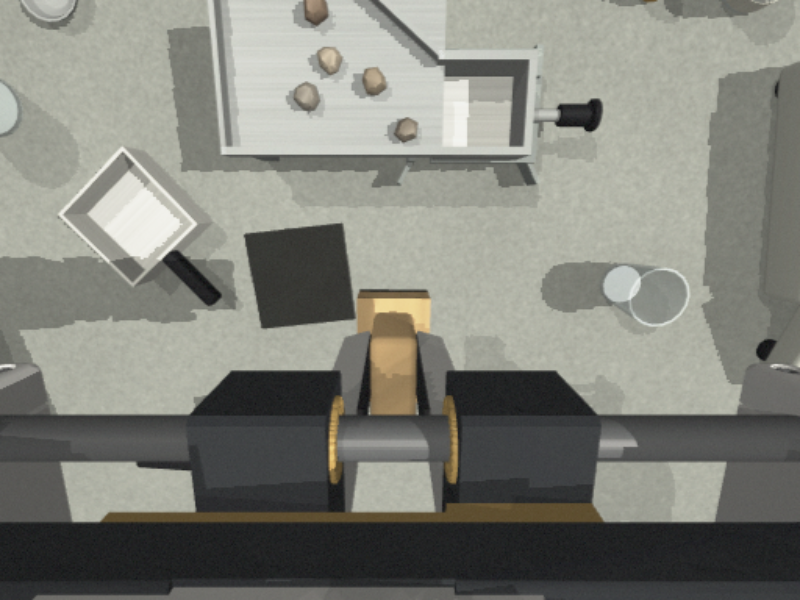

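The stage rim's outer corners are at (223,157), (533,162) and (542,50), and the knob spans (558–600,115). The mat, pan and small beaker (645,295) are undisturbed.

```bash
python3 -c "
from h import *;from m import fit;import pickle
np.set_printoptions(precision=4,suppress=True)
c=pickle.load(open('w4.pkl','rb'));W=lambda u,v,z:w('',u/1.5625,v/1.5625,z,c)[:2]
M=[(-.036,.202),(-.036,-.036),(.036,-.036),(.032,.034),(-.03,.196)]
Q=[W(223,157,.09),W(533,162,.09),W(542,50,.09),W(441,59,.09),W(230,147,.09)]
f=fit(M,Q);print(f);print('knob',W(577,115,.0465),S(0,-.083,(f[1],f[0])))
for p in[(316,10),(329,60),(306,96),(374,80),(405,129)]:
  q=W(*p,.083)-f[1];a=f[0];print(q[0]*np.cos(a)+q[1]*np.sin(a),-q[0]*np.sin(a)+q[1]*np.cos(a))
print('pan',fit([(.045,.045),(.045,-.045),(-.045,-.045),(-.045,.045)],[W(60,214,.035),W(123,149,.035),W(197,222,.035),W(135,285,.035)]))
"
```

```text
(np.float64(-0.07910455206301752), array([ 0.5974, -0.02  ]), array([0.0011, 0.003 , 0.0023, 0.0025, 0.0011]))
knob [ 0.5934 -0.1039] [ 0.5908 -0.1028]
0.06593696293839382 0.12730890511853618
0.03316191270462318 0.11889663356821698
0.008446156891746654 0.1370192104716659
0.019718318964657033 0.085593915474492
-0.014627327099971464 0.06199496162440734
pan (np.float64(0.6548035273359524), array([0.5369, 0.2987]), array([0.0012, 0.0029, 0.0014, 0.0016]))
```

```bash
sed -i 's/^stage=.*/stage=(np.array([.5975,-.020]),-.077)/' h.py; python3 -c "
from h import *
go(*S(.055,.172),.16,-.077)"
```

```text
t4.7 pos [0.4703 0.0612 0.2489] rpy [-3.1412e+00  1.2000e-03 -7.5100e-02] w0.0180 F [ 0.3  0.6 -1.6] q6 1.66
 turn z 0.002 (rows 1)  shift [ 1.881 -1.008  0.889] rows 6
```

Call:
move_arm(
  motion=[0,0,0,0.31,-0.17,0,0,0,0,0,0.31,-0.17,0,0,0,0,0,0.31,-0.17,0,0,0,0,0,0.31,-0.17,0,0,0,0,0,0.31,-0.17,0,0,0,0,0,0.33,-0.16,0,0,0,0,0,0,0,0.3,0,0,0,0,0,0,0.3,0,0,0,0,0,0,0.29,0,0,0,0,0,0,0,0,0,0,0,0,0,0,0,0,0,0,0,0,0,0],
)

```text
time: 5.68
tool_pos: [0.6662, 0.1481, 0.1623]
ee_rot: [-3.141, -0.002, -0.074]
wrist_force: [0.8, -0.7, -1.0]
width: 0.0178
finger_force: 29.9
```

```bash
python3 -c "
from h import *
go(*S(.055,.172),.1075,-.077)
c=robot.get_calibration('wrist');im=robot.snapshot('wrist')
cv2.imwrite('pics/w5.png',im[:,:,::-1])"
```

```text
t5.7 pos [0.6662 0.1481 0.1623] rpy [-3.1411e+00 -2.4000e-03 -7.4400e-02] w0.0178 F [ 0.8 -0.7 -1. ] q6 1.78
 turn z 0.003 (rows 1)  shift [-0.006  0.009  0.548] rows 2
```

View pics/w5.png

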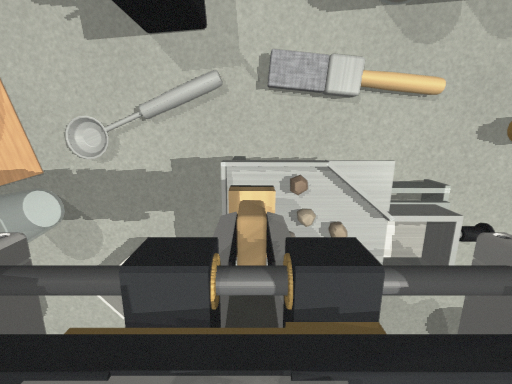

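The scraper hangs inside the +y/+x corner of the plate, clear of the rims, with stones just beyond its -y face. I'll lower it.

Call:
move_arm(
  motion=[0,0,0,0,0,0.2,0,0,0,0,0,0,0.2,0,0,0,0,0,0,0.08,0,0,0,0,0,0,0.06,0,0,0,0,0,0,0,0,0,0,0,0,0,0,0,0,0,0,0,0,0,0],
)

```text
time: 6.32
tool_pos: [0.6667, 0.1471, 0.1085]
ee_rot: [-3.141, -0.003, -0.076]
wrist_force: [-0.5, 0.5, -1.0]
width: 0.0181
finger_force: 29.9
```

```bash
python3 -c "
from h import *
go(*S(.055,.172),.1065,-.077)"
```

```text
t6.3 pos [0.6667 0.1471 0.1085] rpy [-3.141  -0.0032 -0.0758] w0.0181 F [-0.5  0.5 -1. ] q6 1.78
 turn z 0.001 (rows 1)  shift [-0.011 -0.001  0.02 ] rows 1
```

Call:
move_arm(
  motion=[0,0,0,0,0,0.015,0,0,0,0,0,0.11,0,0,0,0,0,0,0.11,0,0,0,0,0,0,0.11,0,0,0,0,0,0,0.11,0,0,0,0,0,0,0.11,0,0,0,0,0,-0.087,0.11,0,0,0,0,0,-0.087,0.11,0,0,0,0,0,-0.087,0.11,0,0,0,0,0,-0.087,0.11,0,0],
)

```text
time: 7.15
tool_pos: [0.6238, 0.0516, 0.1061]
ee_rot: [-3.137, -0.002, -0.075]
wrist_force: [1.0, 5.3, 3.4]
width: 0.0175
finger_force: 29.9
```

```bash
python3 -c "
from h import *
go(*S(.003,.051),.1065,-.077)
im=robot.snapshot('top');crop('t2',im,190,125,310,195,5)"
```

```text
t7.2 pos [0.6238 0.0516 0.1061] rpy [-3.1374e+00 -2.5000e-03 -7.5400e-02] w0.0175 F [1.  5.3 3.4] q6 1.64
 turn z 0.002 (rows 1)  shift [-0.177  0.224 -0.004] rows 1
```

View pics/t2.png

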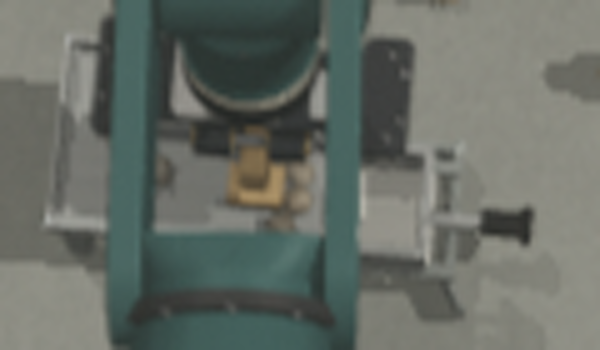

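Three or more stones are ahead of the scraper near (295,190–215), and one is left behind at (163,175), as expected. I'll carry on into the mouth.

Call:
move_arm(
  motion=[0,0,0,-0.09,0.11,0,0,0,0,0,-0.085,0.11,0,0,0,0,0,0,0.08,0,0,0,0,0,0,0.05,0,0,0,0,0,0,0,0,0,0,0,0,0,0,0,0],
)

```text
time: 7.7
tool_pos: [0.6134, 0.0297, 0.1154]
ee_rot: [-3.115, -0.027, -0.07]
wrist_force: [10.0, 26.6, 18.3]
width: 0.0271
finger_force: 32.0
```

```bash
python3 -c "
from h import *
go(*S(.003,.165),.1065,-.077)"
```

```text
t7.7 pos [0.6134 0.0297 0.1154] rpy [-3.1154 -0.0274 -0.0702] w0.0271 F [10.  26.6 18.3] q6 1.58
 turn z 0.009 (rows 1)  shift [-0.09  -1.142  0.089] rows 3
```

The scraper is jammed in the mouth, with 27 N of reaction. I'll back off and look.

Call:
move_arm(
  motion=[0,0,0,0.02,-0.12,0,0,0,0,0,0,-0.2,0,0,0,0,0,0,-0.2,0,0,0,0,0,0,0,0,0,0,0,0,0,0,0,0],
)

```text
time: 8.12
tool_pos: [0.6146, 0.0693, 0.1114]
ee_rot: [-3.14, -0.015, -0.075]
wrist_force: [4.5, 2.7, 13.4]
width: 0.018
finger_force: 29.9
```

```bash
python3 -c "
from h import *
go(*S(.003,.165),.1065,-.077)
im=robot.snapshot('wrist');im2=robot.snapshot('scene')
a=cv2.resize(im,(640,480))[60:400];b=cv2.resize(im2[175:300,180:330],None,fx=2.7,fy=2.7,interpolation=cv2.INTER_CUBIC)[:340];
b=cv2.copyMakeBorder(b,0,340-b.shape[0],0,0,cv2.BORDER_CONSTANT)
cv2.imwrite('pics/j1.png',cv2.resize(np.hstack([a,b])[:,:,::-1],(800,int(800*340/(640+b.shape[1])))))"
```

```text
t8.1 pos [0.6146 0.0693 0.1114] rpy [-3.1404 -0.0151 -0.075 ] w0.0180 F [ 4.5  2.7 13.4] q6 1.67
 turn z 0.003 (rows 1)  shift [-0.072 -0.746  0.049] rows 2
```

View pics/j1.png

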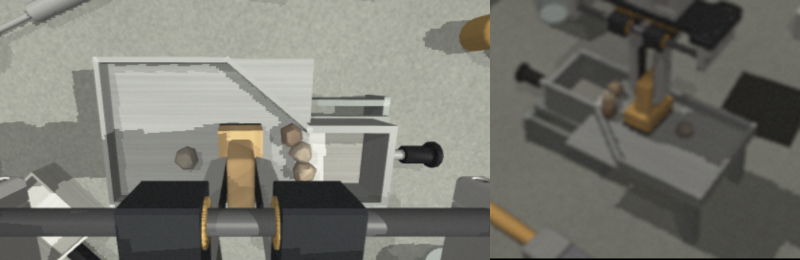

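Three stones lie abreast across the mouth at about (290,135), (301,152) and (305,170), arched against the slanted rim. One more sits behind at (186,157). I'll work out where they are in stage axes.

```bash
cat >> h.py <<'E'
def toS(q):
    t,a=stage;d=np.array(q[:2])-t;return np.array([d[0]*np.cos(a)+d[1]*np.sin(a),-d[0]*np.sin(a)+d[1]*np.cos(a)])
E
python3 -c "
from h import *
c=robot.get_calibration('wrist');k=800/1045
for p in[(290,135),(301,152),(305,170),(186,157),(268,125),(220,125)]:
  u,v=p[0]/k/1.25,(p[1]/k+60)/1.25
  print(p,(toS(w('',u,v,.083 if p[0]<190 or p[0]>280 else .096,c))*1000).round(1))
print((toS(robot.get_obs()['tool_pos'])*1000).round(1), robot.get_obs()['tool_pos'],robot.get_obs()['wrist_force'])
"
```

```text
(290, 135) [29.  50.1]
(301, 152) [14.5 40.3]
(305, 170) [-1.3 36. ]
(186, 157) [  9.9 136.8]
(268, 125) [39.5 69.9]
(220, 125) [ 39.4 106.7]
[10.2 90.3] [0.6146266  0.06927171 0.11140894] [ 4.02111256  2.38885845 13.87141064]
```

Call:
move_arm(
  motion=[0,0,0,0,0,-0.25,0,0,0,0,0,0,-0.25,0,0,0,-0.143,0,0,0,0,0,0,-0.143,0,0,0,0,0,0,-0.143,0,0,0,0,0,0,-0.143,0,0,0,0,0,0,-0.143,0,0,0,0,0,0,-0.143,0,0,0,0,0,0,-0.143,0,0,0,0,0,0,-0.143,0,0,0,0,0,0,-0.143,0,0,0,0,0,0,-0.143,0,0,0,0],
)

```text
time: 9.22
tool_pos: [0.6089, 0.0673, 0.1538]
ee_rot: [-3.141, 0.003, 1.052]
wrist_force: [-0.2, -0.5, -1.9]
width: 0.0179
finger_force: 29.8
```

Call:
move_arm(
  motion=[0,0,-0.143,0,0,0,0,0,0,-0.143,0,0,0,0,0,0,-0.143,0,0,0,0,0,0,-0.143,0,0,0,0,0,0,0,0,0,0,0,0,0,0,0,0,0,0],
)

```text
time: 9.72
tool_pos: [0.609, 0.0679, 0.1541]
ee_rot: [-3.14, 0.001, 1.493]
wrist_force: [0.1, -0.3, -1.4]
width: 0.0178
finger_force: 29.8
```

```bash
python3 -c "
from h import *
go(*S(-.011,.092),.112,1.494)
im=robot.snapshot('top');im2=robot.snapshot('scene');im3=robot.snapshot('wrist')
a=cv2.resize(im[125:195,190:310],(480,280),interpolation=2);b=cv2.resize(im2[175:275,180:310],(320,246),interpolation=2)
b=cv2.copyMakeBorder(b,0,34,0,0,cv2.BORDER_CONSTANT);d=cv2.resize(im3,(400,300))
d=cv2.copyMakeBorder(d,0,0,0,400,cv2.BORDER_CONSTANT)
cv2.imwrite('pics/j2.png',np.vstack([np.hstack([a,b]),d])[:,:,::-1])"
```

```text
t9.7 pos [0.609  0.0679 0.1541] rpy [-3.1401e+00  1.4000e-03  1.4927e+00] w0.0178 F [ 0.1 -0.3 -1.4] q6 0.10
 turn z -0.002 (rows 1)  shift [ 0.035 -0.157  0.421] rows 2
```

View pics/j2.png

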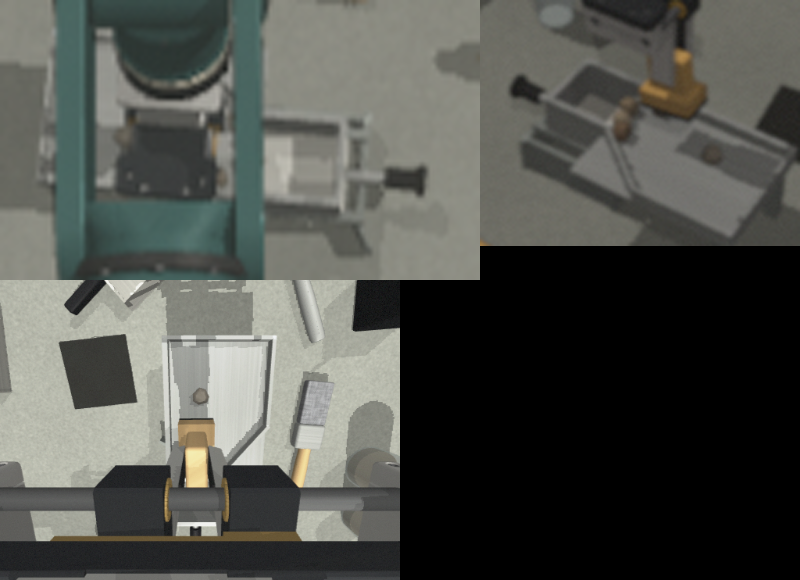

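Two or three stones remain at the mouth and one is behind on the plate. The scraper is now turned end-on as a 34 mm pusher. I'll lower it and push the front-side stones in.

Call:
move_arm(
  motion=[0,0,0,0.035,-0.15,0,0,0,0,0,0,0,0.15,0,0,0,0,0,0,0.15,0,0,0,0,0,0,0.1,0,0,0,0,0,0,0,0,0,0,0,0,0,0,0],
)

```text
time: 10.37
tool_pos: [0.5949, 0.0734, 0.1145]
ee_rot: [-3.142, 0.001, 1.496]
wrist_force: [1.8, -0.1, -1.9]
width: 0.0176
finger_force: 30.0
```

```bash
python3 -c "
from h import *
go(*S(-.010,.050),.112,1.494)"
```

```text
t10.4 pos [0.5949 0.0734 0.1145] rpy [-3.1416e+00  6.0000e-04  1.4959e+00] w0.0176 F [ 1.8 -0.1 -1.9] q6 0.10
 turn z 0.002 (rows 1)  shift [-0.429 -0.002  0.025] rows 2
```

Call:
move_arm(
  motion=[0,0,0,-0.08,0,0.01,0,0,0,0,-0.08,0,0,0,0,0,0,-0.08,0,0,0,0,0,0,-0.08,0,0,0,0,0,0,-0.08,0,0,0,0,0,0,0,0,0,0],
)

```text
time: 10.87
tool_pos: [0.5916, 0.0313, 0.1142]
ee_rot: [3.141, 0.002, 1.494]
wrist_force: [0.7, -2.0, -2.0]
width: 0.0179
finger_force: 30.0
```

```bash
python3 -c "
from h import *
go(*S(-.010,.050),.112,1.494)"
```

```text
t10.9 pos [0.5916 0.0313 0.1142] rpy [3.1414e+00 1.8000e-03 1.4943e+00] w0.0179 F [ 0.7 -2.  -2. ] q6 0.03
 turn z 0.000 (rows 1)  shift [-0.007 -0.002  0.022] rows 1
```

Call:
move_arm(
  motion=[0,0,0,0.2,0,0,0,0,0,0,0.2,0,0,0,0,0,0,0,0.15,0,0,0,0,0,0,0.15,0,0,0,0,0,0,0,0,0,0,0,0,-0.08,-0.02,0,0,0,0,0,-0.08,-0.02,0,0,0,0,0,-0.08,-0.03,0,0,0,0,0,-0.08,-0.03,0,0,0,0,0,-0.07,0,0,0,0,0,0,0,0,0,0],
)

```text
time: 11.78
tool_pos: [0.609, 0.036, 0.1156]
ee_rot: [-3.138, -0.008, 1.497]
wrist_force: [-4.1, 8.9, 4.4]
width: 0.018
finger_force: 30.0
```

```bash
python3 -c "
from h import *
go(*S(.010,.050),.112,1.494)"
```

```text
t11.8 pos [0.609  0.036  0.1156] rpy [-3.1381 -0.0079  1.4973] w0.0180 F [-4.1  8.9  4.4] q6 0.03
 turn z 0.004 (rows 1)  shift [-0.067  0.028  0.036] rows 1
```

Call:
move_arm(
  motion=[0,0,0,0.1,0.02,0,0,0,0,0,0.2,0,0,0,0,0,0,0.2,0,-0.2,0,0,0,0,0.2,0,-0.2,0,0,0,0,0.1,0,0,0,0,0,0,0,0,0,0],
)

```text
time: 12.28
tool_pos: [0.6201, 0.1142, 0.1554]
ee_rot: [3.138, -0.001, 1.499]
wrist_force: [0.1, 0.6, -2.0]
width: 0.0176
finger_force: 30.0
```

```bash
python3 -c "
from h import *
go(*S(.010,.130),.155,1.494)
im=robot.snapshot('top');im2=robot.snapshot('scene')
a=cv2.resize(im[135:185,230:300],(420,300),interpolation=2);b=cv2.resize(im2[185:260,190:290],(400,300),interpolation=2)
cv2.imwrite('pics/j3.png',np.hstack([a[:,:400],b])[:,:,::-1])"
```

```text
t12.3 pos [0.6201 0.1142 0.1554] rpy [ 3.1383e+00 -5.0000e-04  1.4987e+00] w0.0176 F [ 0.1  0.6 -2. ] q6 0.16
 turn z 0.006 (rows 1)  shift [-0.056 -0.022  0.004] rows 1
```

View pics/j3.png

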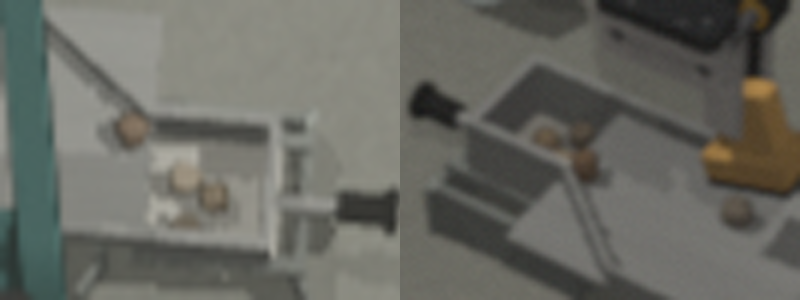

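Three stones are now in the well, one rests against the end of the slanted rim at (130,128), and one is still behind on the plate. I'll push the rim stone along the rim, with the scraper turned so its end face is square to the rim.

```bash
python3 -c "
from h import *
print((toS(w('top',230+130/6,135+128/6,.083))*1000).round(1), [(toS(w('top',230+a/6,135+b/6,.055))*1000).round(1) for a,b in[(185,178),(212,195),(180,218)]])
go(*S(.0433,.0826),.1145,.829)"
```

```text
[23.4 41.6] [array([ 6.3, 11.1]), array([-1.7, -3.9]), array([-15.5,  11.9])]
t12.4 pos [0.6188 0.112  0.1526] rpy [-3.1397e+00  1.7000e-03  1.4966e+00] w0.0179 F [ 0.5  0.4 -2.5] q6 0.16
 turn z 0.850 (rows 6)  shift [-0.199  0.566  0.381] rows 2
```

Call:
move_arm(
  motion=[0,0,0.142,0,0,0,0,0,0,0.142,0,0,0,0,0,0,0.142,0,0,0,0,0,0,0.142,0,0,0,0,0,0,0.142,0,0,0,0,0,0,0.14,0,0,0,0,0,0,0,-0.1,0.28,0,0,0,0,0,-0.1,0.28,0,0,0,0,0,0,0,0.2,0,0,0,0,0,0,0.17,0,0,0,0,0,0,0,0,0,0,0,0,0,0,0],
)

```text
time: 13.38
tool_pos: [0.6459, 0.0585, 0.1145]
ee_rot: [-3.139, 0.004, 0.827]
wrist_force: [0.2, 0.4, -1.7]
width: 0.0176
finger_force: 30.0
```

```bash
python3 -c "
from h import *
go(*S(.0222,.0557),.1145,.829)"
```

```text
t13.4 pos [0.6459 0.0585 0.1145] rpy [-3.1386  0.0038  0.8269] w0.0176 F [ 0.2  0.4 -1.7] q6 0.75
 turn z -0.003 (rows 1)  shift [-0.33   0.005  0.   ] rows 1
```

Call:
move_arm(
  motion=[0,0,0,-0.08,0,0,0,0,0,0,-0.08,0,0,0,0,0,0,-0.08,0,0,0,0,0,0,-0.09,0,0,0,0,0,0,-0.03,0,0,0,0,0,0,0,0,0,0],
)

```text
time: 13.88
tool_pos: [0.6225, 0.0329, 0.1175]
ee_rot: [3.141, -0.0, 0.828]
wrist_force: [0.2, 0.5, -0.9]
width: 0.0177
finger_force: 30.0
```

```bash
python3 -c "
from h import *
go(*S(.0222,.0557),.1145,.829)"
```

```text
t13.9 pos [0.6225 0.0329 0.1175] rpy [ 3.141e+00 -1.000e-04  8.280e-01] w0.0177 F [ 0.2  0.5 -0.9] q6 0.70
 turn z -0.001 (rows 1)  shift [0.017 0.005 0.03 ] rows 1
```

Call:
move_arm(
  motion=[0,0,0,0.2,0,0,0,0,0,0,0.2,0,-0.2,0,0,0,0.144,0,0,-0.2,0,0,0,0.144,0,0,0,0,0,0,0.144,0,0,0,0,0,0,0.144,0,0,0,0,0,0,0.144,0,0,0,0,0,0,0.144,0,0,0,0,0,0,0.144,0,0,0,0,0,0,0.144,0,0,0,0,0,0,0,0,0,0,0],
)

```text
time: 14.8
tool_pos: [0.6502, 0.0635, 0.157]
ee_rot: [-3.141, -0.0, -0.077]
wrist_force: [-0.4, -0.2, -1.2]
width: 0.0179
finger_force: 30.0
```

```bash
cat >> h.py <<'E'
def blobs(im,amin=20):
    im=im.astype(int);g=((im[...,0]-im[...,2]>18)&(im[...,0]>50)).astype(np.uint8)
    n,l,s,c=cv2.connectedComponentsWithStats(g);return [(c[i].round(1),s[i][4],im[l==i].mean(0).round()) for i in range(1,n) if s[i][4]>=amin]
E
python3 -c "
from h import *
go(*S(.003,.168),.155,-.077)
c=robot.get_calibration('wrist');im=robot.snapshot('wrist')
for b in blobs(im,15):
  print(b,(toS(w('',*b[0],.083,c))*1000).round(),(toS(w('',*b[0],.055,c))*1000).round())
print('old')
for b in blobs(cv2.imread('top_raw.png')[:,:,::-1],4)[:20]:
  s=toS(w('top',*b[0],.083))
  if abs(s).max()<.25:print(b,(s*1000).round())
im=robot.snapshot('top')
for b in blobs(im,4):
  s=toS(w('top',*b[0],.083))
  if abs(s).max()<.25:print(b,(s*1000).round())
"
```

```text
t14.8 pos [0.6502 0.0635 0.157 ] rpy [-3.1415e+00 -2.0000e-04 -7.7300e-02] w0.0179 F [-0.4 -0.2 -1.2] q6 1.66
 turn z -0.000 (rows 1)  shift [-0.431 -0.807  0.02 ] rows 3
(array([328.4,  71.4]), np.int32(1643), array([206., 180., 128.])) [160.  21.] [165.  13.]
(array([470.4, 118.6]), np.int32(1559), array([157., 131.,  79.])) [ 120. -111.] [ 121. -133.]
(array([251.4, 204.6]), np.int32(3894), array([169., 143., 102.])) [39. 88.] [31. 88.]
(array([317.8, 226.4]), np.int32(602), array([140., 126., 108.])) [16. 22.] [ 6. 14.]
(array([203. , 232.5]), np.int32(121), array([154., 146., 131.])) [ 10. 136.] [ -1. 141.]
(array([213.9, 281.1]), np.int32(390), array([145., 121.,  76.])) [-44. 127.] [-62. 131.]
(array([288.6, 281.4]), np.int32(366), array([125., 104.,  65.])) [-45.  49.] [-62.  44.]
(array([249.1, 329.1]), np.int32(2538), array([94., 79., 50.])) [-103.   90.] [-126.   90.]
old
(array([268. , 119.7]), np.int32(186), array([150., 130.,  98.])) [147.   0.]
(array([315.3, 138.1]), np.int32(121), array([134., 114.,  75.])) [ 100. -153.]
(array([226. , 140.9]), np.int32(20), array([1
[... 241 characters left out ...]
97.])) [-15.  58.]
(array([205.9, 212.5]), np.int32(212), array([143., 123.,  90.])) [-165.  165.]
(array([272.2, 120. ]), np.int32(115), array([155., 136., 103.])) [147. -13.]
(array([315.3, 138.1]), np.int32(121), array([143., 122.,  81.])) [ 100. -153.]
(array([231. , 138.5]), np.int32(4), array([84., 78., 62.])) [ 75. 111.]
(array([236.5, 136.5]), np.int32(8), array([102.,  88.,  67.])) [83. 95.]
(array([247. , 139.5]), np.int32(4), array([98., 92., 77.])) [77. 61.]
(array([237.1, 144.4]), np.int32(70), array([127., 112.,  86.])) [58. 90.]
(array([262.8, 165.6]), np.int32(37), array([131., 123., 107.])) [-3.  5.]
(array([260.8, 171.6]), np.int32(5), array([113., 107.,  94.])) [-23.   9.]
```

The last stone on the plate is at stage (10,136), and the rest show as one cluster in the well. I'll place the scraper behind that stone and lower it.

Call:
move_arm(
  motion=[0,0,0,-0.14,-0.27,0,0,0,0,0,-0.14,-0.27,0,0,0,0,0,-0.15,-0.27,0,0,0,0,0,0,0,0,0,0,0,0,0,0,0.15,0,0,0,0,0,0,0.15,0,0,0,0,0,0,0.12,0,0,0,0,0,0,0,0,0,0,0,0,0,0,0],
)

```text
time: 15.65
tool_pos: [0.6131, 0.147, 0.1144]
ee_rot: [3.141, 0.001, -0.075]
wrist_force: [0.3, 0.2, -1.4]
width: 0.0175
finger_force: 30.0
```

```bash
python3 -c "
from h import *
go(*S(.003,.168),.115,-.077)"
```

```text
t15.7 pos [0.6131 0.147  0.1144] rpy [ 3.1412e+00  1.3000e-03 -7.5100e-02] w0.0175 F [ 0.3  0.2 -1.4] q6 1.79
 turn z 0.002 (rows 1)  shift [ 0.003 -0.003 -0.006] rows 1
```

Call:
move_arm(
  motion=[0,0,0,-0.005,0.105,0,0,0,0,0,-0.005,0.105,0,0,0,0,0,-0.005,0.105,0,0,0,0,0,-0.005,0.105,0,0,0,0,0,-0.005,0.105,0,0,0,0,0,-0.005,0.105,0,0,0,0,0,-0.005,0.105,0,0,0,0,0,-0.005,0.105,0,0,0,0,0,-0.005,0.105,0,0,0,0,0,-0.005,0.105,0,0,0,0,0,0,0.08,0,0,0,0,0,0,0,0,0],
)

```text
time: 16.65
tool_pos: [0.5997, 0.033, 0.1149]
ee_rot: [3.141, 0.0, -0.078]
wrist_force: [0.4, 0.5, -1.3]
width: 0.0177
finger_force: 30.0
```

```bash
python3 -c "
from h import *
go(*S(-.002,.043),.115,-.077)
c=robot.get_calibration('wrist');im=robot.snapshot('wrist')
for b in blobs(im,15):
  print(b,(toS(w('',*b[0],.083,c))*1000).round(),(toS(w('',*b[0],.055,c))*1000).round())
"
```

```text
t16.6 pos [0.5997 0.033  0.1149] rpy [ 3.1406e+00  1.0000e-04 -7.7700e-02] w0.0177 F [ 0.4  0.5 -1.3] q6 1.61
 turn z -0.001 (rows 1)  shift [-0.001  0.1   -0.001] rows 1
(array([310.9,   9.6]), np.int32(2069), array([189., 162., 115.])) [143.  12.] [154.   7.]
(array([477.2,  63.7]), np.int32(2263), array([149., 122.,  73.])) [ 109. -110.] [ 115. -132.]
(array([251.4, 204.8]), np.int32(3920), array([165., 139., 100.])) [ 3. 53.] [-5. 53.]
(array([297.4, 196.5]), np.int32(1189), array([137., 126., 109.])) [10. 16.] [ 2. 11.]
(array([213.9, 281. ]), np.int32(392), array([142., 119.,  74.])) [-66.  86.] [-84.  90.]
(array([288.6, 281.2]), np.int32(365), array([122., 102.,  64.])) [-67.  21.] [-84.  17.]
(array([249.7, 329.1]), np.int32(2520), array([91., 77., 48.])) [-115.   55.] [-139.   55.]
```

Call:
move_arm(
  motion=[0,0,0,0,0.06,0,0,0,0,0,0,0.06,0,0,0,0,0,0,0,0,0,0,0,0,0,-0.2,0,0,0,0,0,0,-0.25,0,0,0,0,0,0,-0.25,-0.2,0,0,0,0,0,-0.3,-0.3,0,0,0,0,-0.3,0,-0.3,0,0,0,0,-0.3,0,-0.2,0,0,0,0,-0.3,0,0,0,0,0,0,0,0,0,0],
)

```text
time: 17.62
tool_pos: [0.5136, 0.1303, 0.2162]
ee_rot: [-3.141, -0.001, -0.073]
wrist_force: [0.3, 0.8, -2.0]
width: 0.0176
finger_force: 30.0
```

```bash
python3 -c "
from h import *
go(.466,.153,.25,.45)
c=robot.get_calibration('wrist');im=robot.snapshot('wrist')
for b in blobs(im,15):
  s=(toS(w('',*b[0],.055,c))*1000)
  if abs(s).max()<230: print(b,(toS(w('',*b[0],.083,c))*1000).round(),s.round())
p=px('',[*S(0,.02),.06],c);print(p);u,v=p.astype(int)
crop('x1',im,max(u-110,0),max(v-75,0),u+90,v+75,4);cv2.imwrite('w6.png',im[:,:,::-1])
im=robot.snapshot('top');cv2.imwrite('t6.png',im[:,:,::-1])
for b in blobs(im,4):
  s=toS(w('top',*b[0],.055))
  if abs(s).max()<.25:print(b,(s*1000).round())
"
```

```text
t17.6 pos [0.5136 0.1303 0.2162] rpy [-3.1405e+00 -7.0000e-04 -7.3000e-02] w0.0176 F [ 0.3  0.8 -2. ] q6 1.78
 turn z -0.666 (rows 5)  shift [-0.33  -0.411 -0.338] rows 2
(array([490.1,   9.8]), np.int32(768), array([117.,  95.,  57.])) [  90. -100.] [ 101. -122.]
(array([365.1,  94.8]), np.int32(453), array([156., 143., 124.])) [ 6. 20.] [10.  9.]
(array([353.7, 109.6]), np.int32(67), array([159., 152., 137.])) [-9. 31.] [-7. 21.]
(array([362.1, 118.6]), np.int32(132), array([168., 157., 139.])) [-19.  20.] [-18.   9.]
(array([251.3, 204.8]), np.int32(3935), array([164., 138.,  99.])) [-120.  144.] [-128.  144.]
[356.32424659 102.92179334]
(array([267.9, 119.7]), np.int32(187), array([155., 135., 102.])) [157.   1.]
(array([315.3, 138. ]), np.int32(122), array([139., 118.,  79.])) [ 109. -155.]
(array([261.1, 163.6]), np.int32(58), array([121., 111.,  96.])) [10. 11.]
(array([260.7, 171.6]), np.int32(7), array([124., 117., 104.])) [-16.  10.]
(array([220., 183.]), np.int32(5), array([105.,  92.,  64.])) [-64. 134.]
(array([211.6, 186.1]), np.int32(31), array([115., 104.,  84.])) [-76. 159.]
```

```bash
python3 -c "
from h import *
im=cv2.imread('t6.png')[:,:,::-1].astype(int)
# y-extent on the plate/well boundary: stage (x, 30) at plate height
for x in(-25,-10,5,20):print(px('top',[*S(x/1000,.03),.076]).round(1),px('top',[*S(x/1000,.05),.076]).round(1))
d=im[...,0]-im[...,2]
print('cols 244-272, rows 154-177');print(d[154:177,244:273])
"
```

```text
[254.  172.2] [247.6 171.7]
[254.5 167.6] [248.1 167. ]
[254.9 162.9] [248.5 162.4]
[255.3 158.3] [248.9 157.8]
cols 244-272, rows 154-177
[[ 6  6  6  7  6  7  5  5  4  4  4  4  4  5  5  5  6  6  7  7  6  7  6  6
   6  6  6  6  6]
 [ 5  5  6  6  6  7  6  5  6  6  5  5  4  4  4  4  4  4  3  3  4  5  5  5
   7  5  5  5  5]
 [ 5  5  7  6  6  7  7  6  6  6  7  6  4  4  4  3  3  4  3  4  3  4  4  4
   5  5  4  4  4]
 [ 6  6  5  6  6  6  6  6  7  6  6  6  7  8 13  7  5  5  5  4  5  4  4  3
   4  4  4  4  4]
 [ 6  6  5  6  6  5  6  6  6  6  6  7 14 22 25 21 13  9  9  7  7  8  6  6
   6  6  6  5  5]
 [ 6  6  6  6  5  6  6  6  5  5  6 10 19 28 28 29 20 11 11  9  9  9  9  8
   8  8  9  8  8]
 [ 5  6  6  6  5  6  6  6  6  5  6  9 21 29 30 30 24 12 11 10  9  9  8  9
   9  9  9  9  9]
 [ 5  6  6  6  6  6  7  6  6  5  6  9 21 29 30 29 23 12 11  9  9  9  9  9
   9  9 10  9  9]
 [ 6  6  6  6  6  6  6  7  6  6  6  9 16 24 22 27 26 20 15 10  9  9  9  9
   9  9  9  9  9]
 [ 5  6  7  6  5  5  5  6  5  7  6  9  9 12 16 26 28 28 24 17 10  9  9  9
   8  9  9  9 10]
 [ 4  6  6  5  5  5  5  5  6  6  6  8  8 
[... 455 characters left out ...]
6 19 19 18 11  9  9 10 11 20 23 19 20
  11  9 10 11 10]
 [ 6  5  6  6  5  6  5  6  6  6 10 15 18 18 18 13 14 14 12 10 12 13 12 12
   9  9 10 10 11]
 [ 5  6  5  6  5  5  5  6  5  6  9 14 15 16 15 18 21 20 19 12 10 10  9  9
   9  9 10 10 11]
 [ 6  6  6  6  6  5  6  6  5  5  7  9 11 11 13 19 21 21 22 14  9 10 10  8
  10  9 10 11 11]
 [ 5  6  5  6  6  6  6  6  5  6  6  6  7  6  9 10 11 12 12 10  8  9  9  9
   9  9 10 10 10]
 [ 4  4  4  5  5  5  5  5  5  4  4  5  5  5  5  5  6  5  6  7  6  7  6  6
   7  8  8  8  8]
 [ 5  5  3  3  4  4  4  4  3  4  3  4  4  5  4  4  5  5  5  4  5  5  5  6
   6  6  6  6  6]
 [ 6  5  3  3  6  6  6  6  4  3  3  2  3  3  3  3  3  4  3  4  4  3  4  5
   6  4  5  5  5]]
```

All five stones show in the well. Now I'll return the scraper to the mat.

```bash
python3 -c "
from h import *
go(.465,.154,.042,-.075)"
```

```text
t17.7 pos [0.5167 0.1294 0.2145] rpy [-3.1414e+00 -1.6000e-03 -7.4700e-02] w0.0177 F [ 0.6 -0.1 -2. ] q6 1.78
 turn z 0.000 (rows 1)  shift [-0.534 -0.207  1.725] rows 5
```

Call:
move_arm(
  motion=[0,0,0,-0.27,-0.1,0,0,0,0,0,-0.27,-0.1,0,0,0,0,0,0,0,0.35,0,0,0,0,0,0,0.35,0,0,0,0,0,0,0.35,0,0,0,0,0,0,0.3,0,0,0,0,0,0,0.2,0,0,0,0,0,0,0.1,0,0,0,0,0,0,0.05,0,0,0,0,0,0,0.03,0,0,0,0,0,0,0,0,0,0,0,0,0,0,0],
)

```text
time: 18.72
tool_pos: [0.4663, 0.1532, 0.0424]
ee_rot: [-3.141, -0.003, -0.076]
wrist_force: [-1.1, -0.5, -1.0]
width: 0.0178
finger_force: 30.0
```

```bash
python3 -c "
from h import *
go(.465,.154,.040,-.075)"
```

```text
t18.7 pos [0.4663 0.1532 0.0424] rpy [-3.1409e+00 -2.9000e-03 -7.5900e-02] w0.0178 F [-1.1 -0.5 -1. ] q6 1.85
 turn z -0.001 (rows 1)  shift [-0.014 -0.007  0.024] rows 1
```

Call:
move_arm(
  motion=[0,0,0,0,0,0.02,0,0,0,0,0,0,0.02,0,0,0,0,0,0,0,0,0,0,0,0,0,0,0],
)

```text
time: 19.05
tool_pos: [0.4664, 0.1533, 0.0391]
ee_rot: [-3.141, -0.004, -0.076]
wrist_force: [-0.4, 0.1, 5.7]
width: 0.018
finger_force: 30.0
```

Contact at 5.7 N, so it's down. Release and rise.

Call:
move_arm(
  motion=[0,0,0,0,0,0,0.5,0,0,0,0,0,0,0.5,0,0,0,0,0,0,0.5,0,0,0,0,0,0,0.5,0,0,0,0,0,-0.1,0.5,0,0,0,0,0,-0.3,0.5,0,0,0,0,0,-0.4,0.5,0,0,0,0,0,-0.4,0.5,0,0,0,-0.3,0,-0.4,0.5,0,0,0,-0.3,0,0,0.5,0,0,0,0,0,0,0.5],
)

```text
time: 19.97
tool_pos: [0.4082, 0.1579, 0.1942]
ee_rot: [-3.139, -0.005, -0.074]
wrist_force: [0.0, 0.0, -0.5]
width: 0.0471
finger_force: 0.0
```

```bash
python3 -c "
from h import *
P=(np.array([.537,.2985]),.653)
go(*S(-.087,0,P),.2,.653)
c=robot.get_calibration('wrist');im=robot.snapshot('wrist');im2=robot.snapshot('scene');cv2.imwrite('w7.png',im[:,:,::-1])
for b in blobs(im,60):print(b,w('',*b[0],.04,c)[:2])
for b in blobs(im2,10):
  if abs(b[0][0]-330)<60:print('scene',b,w('scene',*b[0],.04)[:2])
"
```

```text
t20.0 pos [0.4082 0.1579 0.1942] rpy [-3.1392 -0.0047 -0.0743] w0.0471 F [ 0.   0.  -0.5] q6 1.88
 turn z -0.926 (rows 7)  shift [ 1.007 -0.334 -0.058] rows 3
(array([251.8, 117.4]), np.int32(1247), array([206., 180., 128.])) [0.48658595 0.1524438 ]
(array([159.7, 281.4]), np.int32(647), array([135., 112.,  69.])) [0.27874083 0.29454541]
(array([342.7, 281.3]), np.int32(624), array([117.,  97.,  60.])) [0.26083834 0.04371136]
(array([309.5, 329.1]), np.int32(2565), array([94., 79., 51.])) [0.18780885 0.09106507]
scene (array([322.6,  40.5]), np.int32(267), array([72., 52., 33.])) [-0.53248975 -0.21465532]
scene (array([326.5, 111.7]), np.int32(52), array([56., 45., 25.])) [-0.01110939  0.00416394]
scene (array([309.3, 222.6]), np.int32(375), array([101.,  80.,  50.])) [0.49678284 0.15477554]
```

```bash
python3 -c "
from h import *
import itertools
P=[(sx*a,sy*b,z) for a,b,zs in((.026,.017,(.003,.023)),(.020,.009,(.063,))) for sx in(1,-1) for sy in(1,-1) for z in zs]
def model(n,x,y,yaw,c):
  q=np.array([px(n,[*S(p[0],p[1],(np.array([x,y]),yaw)),p[2]],c) for p in P]);return np.r_[q.min(0),q.max(0)].round(1)
def bb(im,near):
  im=im.astype(int);g=((im[...,0]-im[...,2]>18)&(im[...,0]>50)).astype(np.uint8)
  n,l,s,c=cv2.connectedComponentsWithStats(g);i=1+np.argmin(np.linalg.norm(c[1:]-near,axis=1));t=s[i];return t[0],t[1],t[0]+t[2],t[1]+t[3]
cw=robot.get_calibration('wrist');im=robot.snapshot('wrist');im2=robot.snapshot('scene')
print('wrist',bb(im,(252,117)),'scene',bb(im2,(309,222)))
for x in(.465,.475,.485):print(x,model('wrist',x,.153,-.076,cw),model('scene',x,.153,-.076,None))
"
```

```text
wrist (np.int32(237), np.int32(97), np.int32(266), np.int32(142)) scene (np.int32(298), np.int32(208), np.int32(320), np.int32(238))
0.465 [238.3 115.2 265.7 157.3] [301.7 202.  323.4 233.6]
0.475 [237.6 106.8 265.2 149.5] [300.2 204.4 322.  236.1]
0.485 [236.9  98.3 264.6 141.5] [298.6 206.8 320.5 238.7]
```

The scraper stands at about (0.486, 0.153), 20 mm from the mat's middle, which is within tolerance. Next I'll check that the pan hasn't moved.

```bash
python3 -c "
from h import *
a=cv2.imread('top_raw.png')[:,:,::-1].astype(float);b=robot.snapshot('top');cv2.imwrite('t8.png',b[:,:,::-1]);b=b.astype(float)
d=np.abs(a-b).mean(2);print('pan region diff',d[165:216,142:190].mean(),(d[165:216,142:190]>25).sum())
ga=(a[165:206,142:186].min(2)>105);gb=(b[165:206,142:186].min(2)>105);print(ga.sum(),gb.sum(),(ga!=gb).sum(),np.argwhere(ga).mean(0),np.argwhere(gb).mean(0))
"
```

```text
pan region diff 27.306781045751634 991
1431 813 618 [18.79385045 21.57442348] [12.58179582 16.3899139 ]
```

Call:
move_arm(
  motion=[0,0,-0.132,0,0,0,0.5,0,0,-0.132,0,0,0,0.5,0,0,-0.132,0,0,0,0.5,0,0,-0.132,0,0,0,0.5,0,0,-0.132,0,0,0,0.5,0,0,-0.132,0,0,0,0.5,0,0,-0.132,0,0,0,0.5,0,0,0,0.2,-0.17,0,0.5,0,0,0,0.2,-0.16,0,0.5,0,0,0,0,0,0,0.5,0,0,0,0,0,0,0.5,0,0,0,0,0,0,0.5],
)

```text
time: 21.22
tool_pos: [0.4219, 0.2071, 0.1892]
ee_rot: [-3.142, 0.003, 0.65]
wrist_force: [0.0, 0.3, 0.2]
width: 0.0466
finger_force: 0.0
```

```bash
python3 -c "
from h import *
P=(np.array([.537,.2985]),.653)
go(*S(-.087,0,P),.007,.653)
c=robot.get_calibration('wrist');im=robot.snapshot('wrist');cv2.imwrite('w9.png',im[:,:,::-1])
print('expect rim',[px('',[*S(a,b,P),.035],c).round() for a,b in[(.045,.045),(.045,-.045),(-.045,-.045),(-.045,.045)]],'handle',px('',[*S(-.044,0,P),.034],c).round(),px('',[*S(-.106,0,P),.034],c).round())
cv2.imwrite('pics/h9.png',cv2.resize(im[:,:,::-1],(800,600)))"
```

```text
t21.2 pos [0.4219 0.2071 0.1892] rpy [-3.1415e+00  2.6000e-03  6.4980e-01] w0.0466 F [0.  0.3 0.2] q6 1.26
 turn z -0.004 (rows 1)  shift [ 0.6   -0.027  1.822] rows 5
expect rim [array([208.,  10.]), array([290.,   9.]), array([288.,  96.]), array([211.,  96.])] handle [249.  95.] [250. 149.]
```

View pics/h9.png

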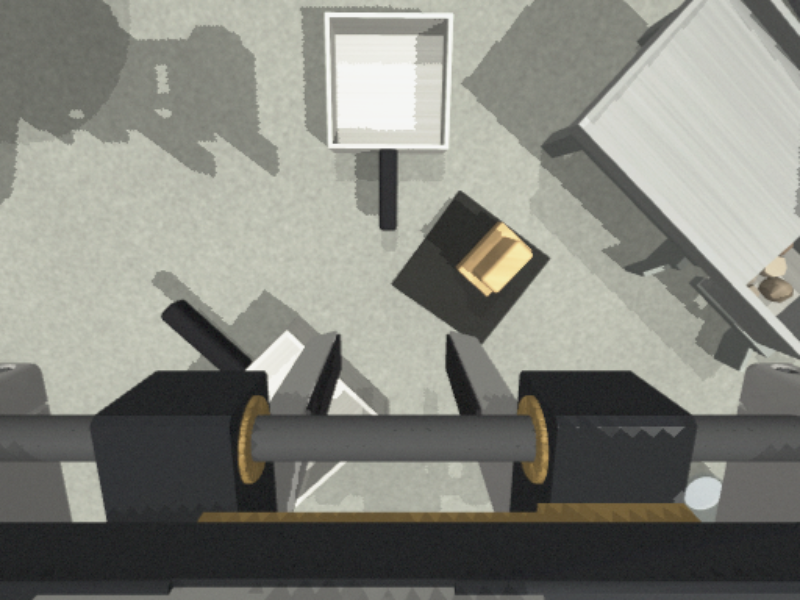

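The pan is where I measured it: its rim projects within 2 px and the handle runs from (388,150) to (388,230). The scraper stands upright on the mat at (497,260), and stones show in the well. Now I'll grip the handle.

Call:
move_arm(
  motion=[0,0,0,0.3,-0.014,0,0.5,0,0,0,0.3,-0.014,0,0.5,0,0,0,0,0,0.35,0.5,0,0,0,0,0,0.35,0.5,0,0,0,0,0,0.35,0.5,0,0,0,0,0,0.35,0.5,0,0,0,0,0,0.25,0.5,0,0,0,0,0,0.12,0.5,0,0,0,0,0,0.01,0.5,0,0,0,0,0,0,0.5,0,0,0,0,0,0,0.5],
)

```text
time: 22.18
tool_pos: [0.4697, 0.2465, 0.0144]
ee_rot: [3.14, -0.004, 0.649]
wrist_force: [0.7, 0.5, 0.1]
width: 0.0472
finger_force: 0.0
```

```bash
python3 -c "
from h import *
P=(np.array([.537,.2985]),.653)
go(*S(-.087,0,P),.009,.653)
c=robot.get_calibration('wrist');print(px('',[*S(-.044,0,P),.034],c),px('',[*S(-.106,0,P),.034],c))
im=robot.snapshot('wrist').astype(int)
for v in range(150,250,12):
  k=np.where(im[v,200:310].max(1)<60)[0];print(v,k.min()+200 if len(k) else None,k.max()+200 if len(k) else None,len(k))"
```

```text
t22.2 pos [0.4697 0.2465 0.0144] rpy [ 3.1404 -0.0038  0.6495] w0.0472 F [0.7 0.5 0.1] q6 1.30
 turn z -0.004 (rows 1)  shift [-0.02  -0.004  0.054] rows 1
[251.90081856 170.41846749] [252.07198139 265.17831865]
150 None None 0
162 None None 0
174 238 259 22
186 238 259 22
198 238 259 22
210 238 259 22
222 212 290 32
234 207 295 41
246 202 300 44
```

Call:
move_arm(
  motion=[0,0,0,-0.01,0,0.05,0.5,0,0,0,0,0,0,0.5,0,0,0,0,0,0,0,0,0,0,0,0,0,0,0,0,0,0,0,0,0,0,0,0,0,0,0,0,0,0,0,0,0,0,0,0,0,0,0,0,0,0,0,0,0,0,0,-0.2,0,0,0,0,0,0,-0.3,0,0,0,0,0,0,-0.3,0,0,0,0,0,0,-0.3,0,0,0,0,0,0,0,0],
)

```text
invalid input
```

```bash
cat >> h.py <<'E'
def panrim(P,z):
    # project rim corners of pan pose P at rim height z; report local brightness-edge offsets along image rows/cols
    c=robot.get_calibration('wrist');im=robot.snapshot('wrist')
    r=[px('',[*S(a,b,P),z],c) for a,b in[(.045,.045),(.045,-.045),(-.045,-.045),(-.045,.045)]]
    return np.round(r),im
E
python3 -c "
from h import *
go(*S(-.205,0),.115,-.077)
o=robot.get_obs();print(o['wrist_torque'].round(2))
r,im=panrim((o['tool_pos'][:2]+.087*np.array([np.cos(.65),np.sin(.65)]),.65),o['tool_pos'][2]+.026);print(r)
cv2.imwrite('w10.png',im[:,:,::-1]);g=im.min(2).astype(int)
for v in range(0,200,14):print(v,''.join('#' if x>185 else '+' if x>140 else '.' if x>60 else ' ' for x in g[v,150:350:2]))"
```

```text
t22.2 pos [0.47   0.2467 0.0148] rpy [ 3.1402 -0.0047  0.6496] w0.0470 F [-0.  -0.6  0.1] q6 1.30
 turn z 0.925 (rows 7)  shift [-0.574  2.561 -1.002] rows 7
[-0.05  0.   -0.07]
[[163.  -9.]
 [343.  -9.]
 [331. 170.]
 [174. 170.]]
0 .......#######################################################################################++++++
14 .......+###++.................................................+...+.......................###+++++++
28 ........###+++++++##################################################+++++++++++...........###+++++++
42 ........###++++.++################################################+++++++++++++++++......###++++++++
56 ........+###++++++#################################################++++++++++++++++......###++++++++
70 .........###++++.++###############################################################......###+++++++++
84 .........+###+++...+##############################################################......###++.......
98 ..........###......##############################################################+.....+###+++++++++
112 +.........+##.......+############################################################......###+##+++++++
126 #..........##+......#############################################################.....+###++++++++++
140 ...........###+.....+###########################################################......###+++++++++++
154 .++++......+##.......###########################################################.....+###++++++++##+
168 ............############################################################################++###+++++++
182 ............................................            ....+++++++++++++++++++++++++++++++++++++++#
196 ++++.......................+++++............           .........+++++++++++++++++++#+++++++#######++
```

The row count was off (one trailing value missing). I'll resend it shorter.

Call:
move_arm(
  motion=[0,0,0,-0.01,0,0.06,0.5,0,0,0,0,0,0,0.5,0,0,0,0,0,0,0,0,0,0,0,0,0,0,0,0,0,0,0,0,0,0,0,0,0,0,0,0,0,0,0,0,0,0,0],
)

```text
time: 22.87
tool_pos: [0.4673, 0.2456, 0.0062]
ee_rot: [3.141, -0.0, 0.65]
wrist_force: [-0.7, -0.6, -0.7]
width: 0.0169
finger_force: 0.0
```

Call:
move_arm(
  motion=[0,0,0,0,0,-0.2,0,0,0,0,0,0,-0.3,0,0,0,0,0,0,-0.3,0,0,0,0,0,0,-0.3,0,0,0,0,0,0,0,0,0,0,0,0,0,0,0],
)

```text
time: 23.37
tool_pos: [0.4684, 0.246, 0.1181]
ee_rot: [3.14, -0.004, 0.65]
wrist_force: [-0.7, -0.5, -1.5]
width: 0.0136
finger_force: 30.0
```

```bash
python3 -c "
from h import *
go(*S(-.205,0),.115,-.077)
o=robot.get_obs();print(o['wrist_torque'].round(2))
r,im=panrim((o['tool_pos'][:2]+.087*np.array([np.cos(.65),np.sin(.65)]),.65),o['tool_pos'][2]+.026);print(r)
g=im.min(2).astype(int)
for v in range(0,200,14):print(v,''.join('#' if x>185 else '+' if x>140 else '.' if x>60 else ' ' for x in g[v,150:350:2]))"
```

```text
t23.4 pos [0.4684 0.246  0.1181] rpy [ 3.1403 -0.004   0.65  ] w0.0136 F [-0.7 -0.5 -1.5] q6 1.30
 turn z 0.926 (rows 7)  shift [-0.558  2.553  0.031] rows 7
[-0.09  0.13  0.01]
[[163.  -9.]
 [344.  -9.]
 [331. 170.]
 [174. 170.]]
0 ......+###.+................................................................................+###++++
14 .......###++................................................................................###+++++
28 .......+###+++..++##################################################+++++++++++++++++.......###+++++
42 ........###++++.++##################################################++++++++++++++++.......####+++++
56 ........+###+++.+.##################################################################.......###++++..
70 .........###+++++++#################################################################......+##+......
84 .........####+++++.+###############################################################+......###.......
98 ..........###......+###############################################################......+###.......
112 ..........+##......+##############################################################+......###........
126 ...........##+......#+############################################################.......###........
140 +++++......+##......+#############################################################......###+#+++++++
154 ++++++++++++##+.........................................................................###++#+#++++
168 +++++++++++++++++++++++++++++++++++++++++++++            ++++++++++++++++++++++++#++++++++++++++++++
182 +++++++++++++++++++++++++++++++++++++++++++++.           ++++++++++++++++++.    .++++++++++++++++++#
196 ++++#++++++++++++++++++++++++++++++++++++++++.           +++++++++++..                    .++++#++#+
```

Call:
move_arm(
  motion=[0,0,0,-0.26,0.19,0,0,0,0,0,-0.26,0.19,0,0,0,0,0,-0.26,0.19,0,0,0,0,0,-0.26,0.19,0,0,0,0,0,-0.26,0.19,0,0,0,0,0,-0.26,0.19,0,0,0,0,0,-0.26,0.19,0,0,0,0,0,-0.29,0.2,0,0,0,0,0.132,0,0,0,0,0,0,0.132,0,0,0,0,0,0,0.132,0,0,0,0,0,0,0.132,0,0,0,0],
)

```text
time: 24.42
tool_pos: [0.3899, -0.0041, 0.1133]
ee_rot: [-3.14, 0.005, 0.229]
wrist_force: [0.2, 0.2, -1.3]
width: 0.0133
finger_force: 30.0
```

Call:
move_arm(
  motion=[0,0,0.132,0,0,0,0,0,0,0.132,0,0,0,0,0,0,0.134,0,0,0,0,0,0,0,0,0,0,0,0,0,0,0,0,0,0,0,0,0,0,0,0,0],
)

```text
time: 24.92
tool_pos: [0.3909, -0.0038, 0.1148]
ee_rot: [-3.141, 0.003, -0.075]
wrist_force: [-0.2, -0.1, -1.5]
width: 0.0139
finger_force: 30.0
```

```bash
python3 -c "
from h import *
go(*S(-.205,0),.01,-.077)
o=robot.get_obs();print(o['wrist_torque'].round(2))"
```

```text
t24.9 pos [ 0.3909 -0.0038  0.1148] rpy [-3.1414e+00  2.9000e-03 -7.5100e-02] w0.0139 F [-0.2 -0.1 -1.5] q6 1.49
 turn z 0.002 (rows 1)  shift [0.022 0.003 1.048] rows 3
[0.03 0.16 0.  ]
```

Call:
move_arm(
  motion=[0,0,0,0,0,0.3,0,0,0,0,0,0,0.3,0,0,0,0,0,0,0.2,0,0,0,0,0,0,0.12,0,0,0,0,0,0,0.05,0,0,0,0,0,0,0.04,0,0,0,0,0,0,0.03,0,0,0,0,0,0,0,0,0,0,0,0,0,0,0],
)

```text
time: 25.67
tool_pos: [0.3925, -0.004, 0.013]
ee_rot: [3.141, -0.002, -0.077]
wrist_force: [0.4, -0.5, -1.0]
width: 0.0137
finger_force: 30.0
```

```bash
python3 -c "
from h import *
go(*S(-.087,0),.01,-.077)
o=robot.get_obs();p=o['tool_pos'];print(o['wrist_torque'].round(2))
c=robot.get_calibration('wrist');a=o['ee_rot'][2];P=(p[:2]+.087*np.array([np.cos(a),np.sin(a)]),a)
r,im=panrim(P,.035);print(r)
g=im.min(2).astype(int)
for v in list(range(0,150,12))+list(range(150,200,5)):print(v,''.join('#' if x>185 else '+' if x>140 else '.' if x>60 else ' ' for x in g[v,150:350:2]))"
```

```text
t25.7 pos [ 0.3925 -0.004   0.013 ] rpy [ 3.1414e+00 -1.7000e-03 -7.7000e-02] w0.0137 F [ 0.4 -0.5 -1. ] q6 1.49
 turn z -0.000 (rows 1)  shift [1.186 0.002 0.03 ] rows 3
[0.05 0.11 0.01]
[[165.  -6.]
 [341.  -6.]
 [329. 169.]
 [176. 168.]]
0 ......+###...................................................................................###....
12 .......###..................................................................................+##+....
24 .......+###......###############################################+++++++++++.+.+++..+........###+++++
36 ........###......+##############################################++++++++++++++++++++........###.++++
48 ........###+......#############################################+++++++++++++++++++++.......###...+++
60 .........###......+############################################+++++++++++++++++++++.......###....++
72 .........###......+############################################+++++++++++++++++++++......+##+....++
84 .........+##+......#############################################+++++++++++++++++++.......###.+.++++
96 ..........###+.+...######
[... 845 characters left out ...]
...............            ..........++......+...+..+++....++..+++++++
170 +++++++++++++++++++++++++++................++            ......+...........+.+.....+.++......+++++++
175 +++++++++++++++++++++++++++.................+            ...+....+.+++......+................+++++++
180 ++++++++++++++++++++++++++++...............++            ........+++++++++++++++++++++++++++++++++++
185 +++....+++++++++++++++++++..................+.           ++.+...++++++++++++++++++++++++++++++++++++
190 ............................................+.           +........++++++++++++++++++++++++++++++++++
195 ............................................+.           +...+++..++++++++++++++++++++++++++++++++++
```

Call:
move_arm(
  motion=[0,0,0,0,0,0.04,0,0,0,0,0,0,0.02,0,0,0,0,0,0,0,0,0,0,0,0,0,0,0],
)

```text
time: 26.05
tool_pos: [0.3924, -0.0041, 0.0075]
ee_rot: [3.141, -0.001, -0.077]
wrist_force: [-3.5, -1.0, 5.5]
width: 0.0134
finger_force: 30.0
```

Call:
move_arm(
  motion=[0,0,0,0.12,0,-0.02,0,0,0,0,0.12,0,0,0,0,0,0,0.12,0,0,0,0,0,0,0.12,0,0,0,0,0,0,0.12,0,0,0,0,0,0,0.12,0,0,0,0,0,0,0.12,0,0,0,0,0,0,0.12,0,0,0,0,0,0,0.1,0,0,0,0,0,0,0,0,0,0],
)

```text
time: 26.88
tool_pos: [0.4994, -0.0124, 0.0085]
ee_rot: [3.141, -0.002, -0.077]
wrist_force: [-0.7, -0.7, -0.8]
width: 0.0135
finger_force: 30.0
```

```bash
python3 -c "
from h import *
go(*S(-.091,0),.0075,-.077)"
```

```text
t26.9 pos [ 0.4994 -0.0124  0.0085] rpy [ 3.1414e+00 -2.0000e-03 -7.7400e-02] w0.0135 F [-0.7 -0.7 -0.8] q6 1.51
 turn z -0.001 (rows 1)  shift [0.073 0.    0.01 ] rows 1
```

Creep forward until the stop reacts.

Call:
move_arm(
  motion=[0,0,0,0.05,0,0,0,0,0,0,0.04,0,0,0,0,0,0,0.03,0,0,0,0,0,0,0,0,0,0],
)

```text
time: 27.22
tool_pos: [0.5097, -0.0131, 0.0082]
ee_rot: [3.141, -0.0, -0.077]
wrist_force: [-0.1, -0.7, -1.8]
width: 0.0137
finger_force: 30.0
```

Call:
move_arm(
  motion=[0,0,0,0.03,0,0,0,0,0,0,0,0,0,0,0,0,0,0,0,0,0],
)

```text
time: 27.47
tool_pos: [0.5099, -0.0131, 0.0081]
ee_rot: [3.141, 0.006, -0.077]
wrist_force: [-7.4, 0.2, 3.8]
width: 0.0139
finger_force: 30.0
```

The stop was met at 7.4 N, so the pan is home. Release and rise.

Call:
move_arm(
  motion=[0,0,0,-0.02,0,0,0,0,0,0,0,0,0,0.5,0,0,0,0,0,0,0.5,0,0,0,0,0,0,0.5,0,0,0,0,0,-0.3,0.5,0,0,0,0,0,-0.4,0.5,0,0,0,0,0,-0.4,0.5,0,0,0,0,0,-0.4,0.5,0,0,0,0,0,-0.3,0.5,0,0,0,0,0,0,0.5],
)

```text
time: 28.3
tool_pos: [0.5148, -0.0136, 0.1973]
ee_rot: [3.141, -0.017, -0.077]
wrist_force: [-0.2, -1.4, 1.9]
width: 0.0472
finger_force: 0.0
```

```bash
python3 -c "
from h import *
go(*S(0,-.079),.12,1.494)
c=robot.get_calibration('wrist');im=robot.snapshot('wrist').astype(int)
print('handle expected',px('',[*S(-.044,0),.034],c),px('',[*S(-.106,0),.034],c))
im2=robot.snapshot('top').astype(int)
a=px('top',[*S(-.05,0),.034]);b=px('top',[*S(-.104,0),.034]);print(a,b)
m=(im2[...,:].max(2)<60)
u0,v0=(b-[25,14]).astype(int);sub=m[v0:v0+30,u0:u0+50]
for r in sub:print(''.join('#' if x else '.' for x in r))
print(u0,v0)
im3=robot.snapshot('scene').astype(int)
"
```

```text
t28.3 pos [ 0.5148 -0.0136  0.1973] rpy [ 3.1406 -0.0165 -0.0773] w0.0472 F [-0.2 -1.4  1.9] q6 1.51
 turn z -2.001 (rows 14)  shift [-0.79   0.829  0.773] rows 4
handle expected [251.55835101 151.80834838] [251.50334234 199.47890783]
[262.72631842 183.67599759] [261.32929919 200.30653498]
..........#######.....................#######.....
...........#######.......####.........#######.....
..........................###.........#######.....
..........................###........########.....
..........................###...............#.....
.........................####.....................
.........................###......................
.........................###......................
.........................####.....................
.........................###......................
.........................###......................
.........................###......................
.........................###......................
.........................###......................
.........................##.......................
..................................................
..................................................
..................................................
..................................................
..................................................
..................................................
..................................................
..................................................
..................................................
..................................................
..................................................
..................................................
..................................................
..................................................
..................................................
236 186
```

Call:
move_arm(
  motion=[0,0,-0.143,0,0,0,0.5,0,0,-0.143,0,0,0,0.5,0,0,-0.143,0,0,0,0.5,0,0,-0.143,0,0,0,0.5,0,0,-0.143,0,0,0,0.5,0,0,-0.143,0,0,0,0.5,0,0,-0.143,0,0,0,0.5,0,0,-0.143,0,0,0,0.5,0,0,-0.143,0,0,0,0.5,0,0,-0.143,0,0,0,0.5,0,0,-0.143,0,0,0,0.5,0,0,-0.143,0,0,0,0.5],
)

```text
time: 29.45
tool_pos: [0.5091, -0.0129, 0.185]
ee_rot: [-3.136, 0.001, 1.276]
wrist_force: [0.5, -0.6, -0.1]
width: 0.0468
finger_force: 0.0
```

Call:
move_arm(
  motion=[0,0,-0.143,0,0,0,0.5,0,0,-0.143,0,0,0,0.5,0,0,0,-0.26,0.28,0,0.5,0,0,0,-0.26,0.28,0,0.5,0,0,0,-0.26,0.28,0,0.5,0,0,0,0,0,0.3,0.5,0,0,0,0,0,0.3,0.5,0,0,0,0,0,0,0.5,0,0,0,0,0,0,0.5],
)

```text
time: 30.2
tool_pos: [0.5856, -0.0966, 0.1235]
ee_rot: [-3.132, -0.002, 1.495]
wrist_force: [0.2, 0.1, 0.2]
width: 0.0471
finger_force: 0.0
```

```bash
python3 -c "
from h import *
go(*S(.0015,-.079),.0277,1.494)
im=robot.snapshot('top').astype(int);m=im.max(2)<60
print(px('top',[*S(0,-.07),.0465]),px('top',[*S(0,-.096),.0465]))
u,v=px('top',[*S(0,-.083),.0465]).astype(int)
for r in range(v-12,v+12):print(r,''.join('#' if x else '.' for x in m[r,u-25:u+25]))
print(u-25)"
```

```text
t30.2 pos [ 0.5856 -0.0966  0.1235] rpy [-3.1321e+00 -1.7000e-03  1.4948e+00] w0.0471 F [0.2 0.1 0.2] q6 -0.18
 turn z 0.001 (rows 1)  shift [-0.017  0.075  0.958] rows 3
[286.03430778 169.37746128] [294.18877673 170.06235858]
157 .....................###........................#.
158 ......................####.............#..........
159 .......................######.......###........#..
160 .........................############..........#..
161 ............................#####..............#..
162 ..................................................
163 ..............................................#...
164 .................###..........................#...
165 .................###..........................#...
166 .................###..................##..........
167 .................###..................##.....#....
168 .................##########...........##.....#....
169 .................###..##################..........
170 ................####..#################...........
171 ...................#..#################.....#.....
172 ......................##############........#.....
173 ......................##############..............
174 ........................############..............
175 ..............................######.......#......
176 ................................#####......#......
177 ................................#######...........
178 ...................#.............#######..........
179 .................................#######..#.......
180 .................................###.###..#.......
265
```

Call:
move_arm(
  motion=[0,0,0,-0.017,0.075,0.2,0.5,0,0,0,0,0,0.3,0.5,0,0,0,0,0,0.25,0.5,0,0,0,0,0,0.15,0.5,0,0,0,0,0,0.05,0.5,0,0,0,0,0,0,0.5,0,0,0,0,0,0,0.5],
)

```text
time: 30.83
tool_pos: [0.597, -0.0996, 0.0355]
ee_rot: [3.138, 0.001, 1.495]
wrist_force: [0.6, 0.0, 0.8]
width: 0.0468
finger_force: 0.0
```

```bash
python3 -c "
from h import *
go(*S(.0015,-.079),.0277,1.494)"
```

```text
t30.8 pos [ 0.597  -0.0996  0.0355] rpy [3.1381e+00 7.0000e-04 1.4954e+00] w0.0468 F [0.6 0.  0.8] q6 -0.18
 turn z 0.002 (rows 1)  shift [ 0.004 -0.041  0.078] rows 1
```

Call:
move_arm(
  motion=[0,0,0,0,-0.03,0.07,0.5,0,0,0,0,0,0,0.5,0,0,0,0,0,0,0,0,0,0,0,0,0,0,0,0,0,0,0,0,0,0,0,0,0,0,0,0,0,0,0,0,0,0,0,0,0,0,0,0,0,0],
)

```text
time: 31.5
tool_pos: [0.5944, -0.0995, 0.0266]
ee_rot: [3.138, 0.0, 1.495]
wrist_force: [6.2, -0.7, -2.2]
width: 0.0174
finger_force: 30.0
```

```bash
python3 -c "
from h import *
go(*S(.0015,-.079-.068),.0277,1.494)"
```

```text
t31.5 pos [ 0.5944 -0.0995  0.0266] rpy [3.1375e+00 2.0000e-04 1.4949e+00] w0.0174 F [ 6.2 -0.7 -2.2] q6 -0.18
 turn z 0.001 (rows 1)  shift [-0.675 -0.015 -0.011] rows 2
```

Call:
move_arm(
  motion=[0,0,0,-0.07,0.02,0,0,0,0,0,-0.08,0,0,0,0,0,0,-0.08,0,0,0,0,0,0,-0.08,0,0,0,0,0,0,-0.08,0,0,0,0,0,0,-0.08,0,0,0,0,0,0,-0.08,0,0,0,0,0,0,-0.08,0,0,0,0,0,0,-0.06,0,0,0,0,0,0,-0.02,0,0,0,0,0,0,0,0,0,0],
)

```text
time: 32.42
tool_pos: [0.5891, -0.1673, 0.0264]
ee_rot: [-3.141, -0.007, 1.495]
wrist_force: [0.7, 11.0, 3.3]
width: 0.017
finger_force: 30.0
```

```bash
python3 -c "
from h import *
go(*S(.0015,-.079-.068),.0277,1.494)"
```

```text
t32.4 pos [ 0.5891 -0.1673  0.0264] rpy [-3.1407 -0.0073  1.4948] w0.0170 F [ 0.7 11.   3.3] q6 -0.30
 turn z 0.001 (rows 1)  shift [ 0.006 -0.015 -0.013] rows 1
```

Pulled out 68 mm against 11 N, so it is at the stop. I'll hold there, then check the well numerically.

Call:
move_arm(
  motion=[0,0,0,-0.02,0,0,0,0,0,0,0,0,0,0,0,0,0,0,0,0,0,0,0,0,0,0,0,0,0,0,0,0,0,0,0,0,0,0,0,0,0,0,0,0,0,0,0,0,0],
)

```text
time: 33.0
tool_pos: [0.5891, -0.1674, 0.0264]
ee_rot: [-3.14, -0.01, 1.496]
wrist_force: [0.9, 14.2, 4.3]
width: 0.0171
finger_force: 30.0
```

```bash
cat > well.py <<'E'
from h import *
im=robot.snapshot('top').astype(int);d=im[...,0]-im[...,2]
print('pitch/F',robot.get_obs()['wrist_force'].round(1))
for r in range(156,178):print(r,' '.join('%2d'%x for x in d[r,250:282]))
E
python3 well.py
```

```text
pitch/F [ 2.1 14.1  4.4]
156  7  7  7  6  6  5  4  4  4  4  4  3  4  3  4  3  4  4  4  4  4  4  3  4  4  6  7  7  9  8  4  5
157  6  6  6  6  6  5  4  4  5  3  4  3  4  3  4  4  4  4  4  4  4  4  3  3  4  5  5  4  5  7  4  4
158  5  5  4  5  5  7 10 10  8  8  9  8  6  4  5  4  4  5  4  4  3  4  4  5  4  5  4  3  4  5  5  5
159  6  6  6  5  5  9 10 10 10 10 13 13  9  8  8  7  8 10  8  8  6  6  7  6  4  5  6  7  7  7  6  6
160  4  5  4  5  5  8  9  9  9 12 16 16 13 11 10  9  8 10 10  9  8  9  9  9  6  5  8  8  9  9  9  9
161  6  6  5  6  5  8  9  9  9 15 18 20 20 15  9 10  9  8  9  9  9 10  9  9  5  5  7  9 10 10 10 10
162  6  6  6  6  6  8  9  9 10 18 21 20 20 15  9  9  9 10 10 10 10 10 10  9  6  5  7  9  9  9  9 10
163  5  6  5  5  5  9  8  9 12 17 19 19 20 16 10 10 10 10 10 10 10 10 10 10  6  5  8  9  8  9  9 10
164  5  5  4  5  5  8  9  9 10 13 16 19 17 14 10  9  9 10 10 10 10 11 10 10  7  5  9  8  9  9 10  9
165  6  5  6  5  5  8  9  9  9 10 10 14 14 16 14 12 10  9  9 10  9 10 11  8  5  4  9 10 10  9 10  9
166  5  5  5  5  6  9  9 10  9  9  8 13 18 18 19 16 10 10  9  9  9  9  9  8
[... 424 characters left out ...]

171  5  5  5  5  7  8  9 13 14 13 13 12  9  8  9 10 14 24 24 25 26 21  9  7  5  7  8  9  8  9 10 10
172  5  5  4  5  6  8  8 11 12 12 13 13  9  9 10 10 11 19 22 22 23 18 10  7  5  7  8  9  8  9  9 10
173  5  5  5  5  5  6  7  7  8  7  8  7  8  7  8  8  9 11 11 15 15 10  9  6  5  7  8  9  9  9  9 10
174  4  5  5  5  4  5  5  5  6  5  6  5  5  6  6  6  6  6  7  7  6  7  8  6  4  8  9  8  9  9  9 10
175  6  5  3  4  3  4  4  4  5  4  4  5  4  4  5  5  5  5  5  6  5  5  5  5  5  7  9  9  9  9  9  9
176  8  7  4  4  4  3  3  3  4  4  4  4  3  3  3  4  3  4  4  4  5  5  4  4  5  8  9  8  9  9 10 10
177  9  7  5  4  4  4  4  4  3  3  3  3  3  3  4  4  3  4  3  3  4  4  4  4  4  6  7  7  7  8 10 10
```

The stones have dropped: they shifted and darkened in the view, consistent with pan depth. I'll guide the gate back and release.

Call:
move_arm(
  motion=[0,0,0,0.1,0,0,0,0,0,0,0.1,0,0,0,0,0,0,0.1,0,0,0,0,0,0,0.1,0,0,0,0,0,0,0.1,0,0,0,0,0,0,0.1,0,0,0,0,0,0,0.1,0,0,0,0,0,0,0.03,0,0,0,0,0,0,0,0,0,0,0,0,0,0,0,0,0.5,0,0,0,0,0,0,0.5,0,0,0,0,0,0,0.5],
)

```text
time: 34.05
tool_pos: [0.5945, -0.1005, 0.0257]
ee_rot: [-3.141, 0.001, 1.494]
wrist_force: [-1.2, 0.4, -0.0]
width: 0.0338
finger_force: 0.0
```

Call:
move_arm(
  motion=[0,0,0,0,0,0,0.5,0,0,0,0,0,-0.3,0.5,0,0,0,0,0,-0.4,0.5,0,0,0,0,0,-0.4,0.5,0,0,0,0,0,-0.4,0.5,0,0,0,-0.3,0,0,0.5,0,0,0,-0.3,0,0,0.5,0,0,0,0,0,0,0.5],
)

```text
time: 34.72
tool_pos: [0.59, -0.1646, 0.1773]
ee_rot: [3.14, 0.004, 1.49]
wrist_force: [-0.3, -0.9, -1.0]
width: 0.0465
finger_force: 0.0
```

```bash
python3 well.py; python3 -c "
from h import *
im=robot.snapshot('top').astype(int);m=im.max(2)<60
for r in range(160,180):print(r,''.join('#' if x else '.' for x in m[r,275:310]))
a=cv2.imread('top_raw.png').max(2)<60
print()
for r in range(160,180):print(r,''.join('#' if x else '.' for x in a[r,275:310]))
go(*S(-.090,0),.008,-.077)"
```

```text
pitch/F [-0.1  0.3 -0.3]
156  6  5  5  6  5  5  4  4  3  4  4  4  4  4  4  3  3  4  4  4  4  4  4  4  4  6  6  9 11  8  6  5
157  6  5  5  6  6  5  6  6  4  4  5  4  5  3  4  4  4  4  4  3  4  3  4  5  4  5  6  4  7  7  5  5
158  6  6  6  6  5  7  8  8  8  8  8  8  8  8  8  7  7  7  7  6  6  4  5  4  4  5  5  4  4  5  4  5
159  6  5  6  5  5  7  8  9  9  9  8 10  9 10 10 10  9  9  8  8  8  8  7  8  6  5  7  6  5  5  5  5
160  6  6  6  5  5  8  8  9 10  9 10  9  9 10  9 10 10 10  9  9  8  9  9  9  7  6  8  9 10  7  4  5
161  7  6  6  6  6  7  9 10 10  9  9 10  9 10  9 10  9  9 10 10  9  9  9  9  7  6  8  8 10  8  5  5
162  6  7  6  6  6  8  9 10 10  8  9 10  8  8 10  9  9  9  9  9  9  9  9 10  7  6  8  9 10  7  5  5
163  4  5  6  5  6  9 10 10  9  9 10 11 10 10  9 10  9  9  9  9  9  9  9  9  7  6  9  9 10  7  5  4
164  5  5  5  6  4  9 11 11 10 11 11 12 11 10  9 10 10 10  9 10 10  9 10 10  7  6 10 10 10  8  5  5
165  6  5  5  5  6  9 11 12 11 13 12 11 12 11 10 11 10 10 10 10 11 10 10 10  6  5 10  9 11  9  5  5
166  5  5  5  5  6  9 12 11 11 12 12 11 12 10 10 10 10 10 10 10 10 10 10  9
[... 2200 characters left out ...]
.....
167 ....................#..............
168 ............#########..............
169 ............#########..............
170 ............#########..............
171 ............#########..............
172 ...................##..............
173 ...................................
174 ...................................
175 ...................................
176 ...................................
177 ...................................
178 ...................................
179 ...................................
t34.8 pos [ 0.5898 -0.1605  0.1757] rpy [-3.1410e+00 -2.0000e-04  1.4925e+00] w0.0471 F [ 0.9  0.3 -0.2] q6 -0.28
 turn z 1.998 (rows 14)  shift [-0.931 -1.406  1.677] rows 6
```

The well is empty and the gate is shut: the knob flange is back at column 295. Now I'll return to the pan handle.

Call:
move_arm(
  motion=[0,0,0.143,0,0,0,0.5,0,0,0.143,0,0,0,0.5,0,0,0.143,0,0,0,0.5,0,0,0.143,0,0,0,0.5,0,0,0.143,0,0,0,0.5,0,0,0.143,0,0,0,0.5,0,0,0.143,0,0,0,0.5,0,0,0.143,0,0,0,0.5,0,0,0.143,0,0,0,0.5,0,0,0.143,0,0,0,0.5,0,0,0.143,0,0,0,0.5,0,0,0.143,0,0,0,0.5],
)

```text
time: 35.82
tool_pos: [0.59, -0.158, 0.1754]
ee_rot: [-3.141, 0.001, 0.143]
wrist_force: [-0.8, 0.1, -0.3]
width: 0.0469
finger_force: 0.0
```

Call:
move_arm(
  motion=[0,0,0.143,0,0,0,0.5,0,0,0.141,0,0,0,0.5,0,0,0,-0.2,-0.35,0,0.5,0,0,0,-0.2,-0.35,0,0.5,0,0,0,-0.2,-0.35,0,0.5,0,0,0,-0.21,-0.35,0,0.5,0,0,0,0,0,0.3,0.5,0,0,0,0,0,0,0.5,0,0,0,0,0,0,0.5],
)

```text
time: 36.57
tool_pos: [0.5183, -0.0125, 0.1443]
ee_rot: [3.142, 0.005, -0.074]
wrist_force: [-0.4, 0.5, -0.2]
width: 0.0474
finger_force: 0.0
```

```bash
python3 -c "
from h import *
go(*S(-.078,0),.008,-.077)
c=robot.get_calibration('wrist');im=robot.snapshot('wrist').astype(int)
for x in(-.06,-.1,-.104,-.108):print(x,px('',[*S(x,0),.034],c).round(1))
m=im.max(2)<60
for r in range(160,262,6):
  k=np.where(m[r,200:310])[0];print(r,(k.min()+200,k.max()+200,len(k)) if len(k) else None)"
```

```text
t36.6 pos [ 0.5183 -0.0125  0.1443] rpy [ 3.1415  0.0048 -0.0742] w0.0474 F [-0.4  0.5 -0.2] q6 1.51
 turn z 0.004 (rows 1)  shift [0.016 0.013 1.363] rows 4
-0.06 [253.1 171. ]
-0.1 [252.9 206.5]
-0.104 [252.9 209.9]
-0.108 [252.8 213.3]
160 (np.int64(247), np.int64(258), 12)
166 (np.int64(247), np.int64(258), 12)
172 (np.int64(247), np.int64(258), 12)
178 (np.int64(247), np.int64(258), 12)
184 (np.int64(247), np.int64(258), 12)
190 (np.int64(247), np.int64(258), 12)
196 (np.int64(247), np.int64(257), 11)
202 (np.int64(247), np.int64(257), 11)
208 None
214 (np.int64(216), np.int64(286), 2)
220 (np.int64(213), np.int64(289), 9)
226 (np.int64(211), np.int64(292), 14)
232 (np.int64(208), np.int64(294), 20)
238 (np.int64(206), np.int64(297), 23)
244 (np.int64(203), np.int64(300), 25)
250 (np.int64(201), np.int64(302), 25)
256 (np.int64(200), np.int64(304), 24)
```

Call:
move_arm(
  motion=[0,0,0,0.03,0.01,0.2,0.5,0,0,0,0,0,0.35,0.5,0,0,0,0,0,0.35,0.5,0,0,0,0,0,0.25,0.5,0,0,0,0,0,0.15,0.5,0,0,0,0,0,0.05,0.5,0,0,0,0,0,0,0.5,0,0,0,0,0,0,0.5],
)

```text
time: 37.28
tool_pos: [0.5244, -0.0156, 0.0127]
ee_rot: [3.141, -0.002, -0.077]
wrist_force: [0.6, -0.0, 0.8]
width: 0.0467
finger_force: 0.0
```

```bash
python3 -c "
from h import *
go(*S(-.076,0),.008,-.077)"
```

```text
t37.3 pos [ 0.5244 -0.0156  0.0127] rpy [ 3.1414e+00 -2.3000e-03 -7.6900e-02] w0.0467 F [ 0.6 -0.   0.8] q6 1.51
 turn z 0.000 (rows 1)  shift [-0.028 -0.012  0.047] rows 1
```

Call:
move_arm(
  motion=[0,0,0,-0.02,-0.01,0.05,0.5,0,0,0,0,0,0,0.5,0,0,0,0,0,0,0,0,0,0,0,0,0,0,0,0,0,0,0,0,0,0,0,0,0,0,0,0,0,0,0,0,0,0,0,0,0,0,0,0,0,0,0,0,0,0,0,0,0],
)

```text
time: 38.03
tool_pos: [0.521, -0.0137, 0.0064]
ee_rot: [3.141, -0.0, -0.076]
wrist_force: [-0.5, -0.2, 0.2]
width: 0.0138
finger_force: 30.0
```

Call:
move_arm(
  motion=[0,0,0,-0.05,0,-0.01,0,0,0,0,-0.1,0,0,0,0,0,0,-0.13,0,0,0,0,0,0,-0.13,0,0,0,0,0,0,-0.13,0,0,0,0,0,0,-0.13,0,0,0,0,0,0,-0.13,0,0,0,0,0,0,-0.13,0,0,0,0,0,0,-0.13,0,0,0,0,0,0,-0.13,0,0,0,0,0,0,-0.07,0,0,0,0,0,0,-0.03,0,0,0],
)

```text
time: 39.03
tool_pos: [0.3907, -0.0036, 0.0069]
ee_rot: [-3.142, 0.001, -0.076]
wrist_force: [0.4, -0.1, -2.6]
width: 0.0136
finger_force: 30.0
```

```bash
cat > pan.py <<'E'
from h import *
o=robot.get_obs();p=o['tool_pos'];a=o['ee_rot'][2]
c=robot.get_calibration('wrist');im=robot.snapshot('wrist');g=im.min(2).astype(int)
z=p[2]+.0275
for d in(.08,.087):
    P=(p[:2]+d*np.array([np.cos(a),np.sin(a)]),a);print(d,[px('',[*S(x,y,P),z],c).round() for x,y in[(-.045,-.045),(-.045,.045)]])
d=im[...,0].astype(int)-im[...,2]
for v in list(range(0,200,8)):print(v,''.join('B' if d[v,u]>16 else '#' if g[v,u]>185 else '+' if g[v,u]>140 else '.' if g[v,u]>60 else ' ' for u in range(150,350,2)))
go(*S(-.09,0),.1,a)
E
python3 pan.py
```

```text
0.08 [array([331., 182.]), array([174., 182.])]
0.087 [array([332., 170.]), array([173., 170.])]
0 ++++++++++++.+++++++++++++++++++++++++++.++.......++++++++...++++.+.++.++...++++++.++......+++++++++
8 ++++++###########################################################################################..+
16 ++++++###++..................................................................................####+++
24 ++++++####+++................................................................................###++++
32 ......+###+++....++++++++++++++++++++++++++++++++++++++++++++++++++++++++++++++++++++........###++++
40 .......###+++++++###############################################+++++++++++++++++++++.......+###++++
48 .......###++++.++####################BBBBBB#####################+++++++++++++++++++++.......###+++++
56 .......+###+++++++###########++++.BBBBBBBBBBBBB#################+++++++++++++++++++++.......###+++++
64 .......+###+++..++########+++###+BBBBBBBBBBBBBBB################+++++++++++++++++++++.......###+++++
72 ........###+++++++########++#####+  BBBBBBBBBBBB##################
[... 1079 characters left out ...]
++
160 ...........###++++++##############################+++#+BBB.####+++++++++++++++++++.......###++++++++
168 ...........###++++++.........++++++++++++++++++++++++++++++++++.........................+##+++++++++
176 +++++++++++################################################################################+++++++++
184 ++++++++++++++++++++++++++...................            +++++++++++++++++++++++++++++++++++++++++++
192 .............................................            +++++++++++++++++++++++++++++++++++++++++++
t39.1 pos [ 0.3908 -0.0036  0.0069] rpy [-3.1416e+00  1.0000e-03 -7.5700e-02] w0.0138 F [-0.5 -0.6 -0.9] q6 1.49
 turn z 0.000 (rows 1)  shift [ 1.174  0.006 -0.931] rows 4
```

All five stones are in the pan. I'll lift it, turn, and carry it to the balance.

Call:
move_arm(
  motion=[0,0,0,0,0,-0.05,0,0,0,0,0,0,-0.12,0,0,0,0,0,0,-0.18,0,0,0,0,0,0,-0.2,0,0,0,0,0,0,-0.2,0,0,0,0,0,0,-0.2,0,0,0,0,0,0,-0.2,0,0,0,0,0,0,-0.2,0,0,0,0,0,0,-0.1,0,0,0,0,0,0,-0.03,0,0,0,0,0,0,0,0],
)

```text
time: 40.0
tool_pos: [0.3929, -0.0039, 0.1557]
ee_rot: [3.141, -0.001, -0.076]
wrist_force: [-0.0, -0.3, -1.6]
width: 0.0135
finger_force: 30.0
```

```bash
python3 pan.py; python3 -c "
from h import *
go(.447,-.3528,.15,-.70)"
```

```text
0.08 [array([331., 182.]), array([174., 182.])]
0.087 [array([332., 170.]), array([173., 170.])]
0 .............................................................................++.....++++++++++++++++
8 ......###########################################################################################+++
16 ......###++..................................................................................###++++
24 ......+###+++................................................................................###++++
32 .......###+++..+.++++++++++++++++++++++++++++++++++++++++++++++++++++++++++++++++++++........###++++
40 +++++++###++++.++##############################################++++++++++++++++++++++.......+###++++
48 +++++++###++++.++####################BBBBBB####################++++++++++++++++++++++.......###+++++
56 +++++++####+++.+++###############BBBBBBBBBBBBBB#################+++++++#+++++++++++++.......###+++++
64 ++++++++###+++++++#######++++####BBBBBBBBBBBBBBB################+++++++++++++++++++++.......###+++++
72 ++++++++###+++++++########++++###+B BBBBBBBBBBBB##################
[... 1247 characters left out ...]
+++++++.........................+##+++++++++
176 +++++++++++################################################################################++++.++++
184 .....++++++++++++++++++++++++++++++++++++++++            +++++++++++++++++++++++++++++++++++++++++++
192 .....++++++++++++++++++++++++++++++++++++++++.           +++++++++++++++++++++++++++++++++++++++++++
t40.0 pos [ 0.3922 -0.0038  0.1546] rpy [ 3.1416e+00  1.0000e-03 -7.5800e-02] w0.0140 F [ 0.2  0.3 -2.5] q6 1.49
 turn z -0.000 (rows 1)  shift [1.16  0.005 0.546] rows 4
t40.0 pos [ 0.3922 -0.0038  0.1546] rpy [ 3.1416e+00  1.0000e-03 -7.5800e-02] w0.0140 F [ 0.2  0.3 -2.5] q6 1.49
 turn z 0.795 (rows 6)  shift [2.668 2.316 0.046] rows 9
```

No slip or tilt after the lift. Turning, then travelling.

Call:
move_arm(
  motion=[0,0,0.06,0,0,0,0,0,0,0.1,0,0,0,0,0,0,0.1,0,0,0,0,0,0,0.1,0,0,0,0,0,0,0.1,0,0,0,0,0,0,0.1,0,0,0,0,0,0,0.1,0,0,0,0,0,0,0.1,0,0,0,0,0,0,0.035,0,0,0,0,0,0,0,0.07,0.06,0,0,0,0,0,0.14,0.12,0,0,0,0,0,0.2,0.175,0,0],
)

```text
time: 41.05
tool_pos: [0.4001, -0.0571, 0.1539]
ee_rot: [3.141, 0.002, -0.696]
wrist_force: [1.0, 0.1, -2.8]
width: 0.014
finger_force: 30.0
```

Call:
move_arm(
  motion=[0,0,0,0.2,0.175,0,0,0,0,0,0.2,0.175,0,0,0,0,0,0.2,0.175,0,0,0,0,0,0.2,0.175,0,0,0,0,0,0.2,0.175,0,0,0,0,0,0.2,0.175,0,0,0,0,0,0.2,0.175,0,0,0,0,0,0.2,0.175,0,0,0,0,0,0.2,0.175,0,0,0,0,0,0.2,0.175,0,0,0,0,0,0.14,0.12,0,0,0,0,0,0.06,0.05,0,0],
)

```text
time: 42.05
tool_pos: [0.4443, -0.3487, 0.1531]
ee_rot: [3.141, 0.003, -0.702]
wrist_force: [-0.4, -0.0, -1.3]
width: 0.0138
finger_force: 30.0
```

```bash
python3 -c "
from h import *
go(.447,-.3528,.0875,-.70)"
```

```text
t42.0 pos [ 0.4443 -0.3487  0.1531] rpy [ 3.1406e+00  2.7000e-03 -7.0210e-01] w0.0138 F [-0.4 -0.  -1.3] q6 1.51
 turn z -0.003 (rows 1)  shift [0.047 0.013 0.656] rows 2
```

Call:
move_arm(
  motion=[0,0,0,0.03,0,0,0,0,0,0,0,0,0.08,0,0,0,0,0,0,0.14,0,0,0,0,0,0,0.14,0,0,0,0,0,0,0.12,0,0,0,0,0,0,0.08,0,0,0,0,0,0,0.04,0,0,0,0,0,0,0,0,0,0,0,0,0,0,0],
)

```text
time: 42.8
tool_pos: [0.4478, -0.3477, 0.0955]
ee_rot: [3.142, -0.0, -0.7]
wrist_force: [-0.1, 0.1, -1.4]
width: 0.0134
finger_force: 30.0
```

```bash
python3 -c "
from h import *
go(.447,-.3528,.0875,-.70)"
```

```text
t42.8 pos [ 0.4478 -0.3477  0.0955] rpy [ 3.1415e+00 -4.0000e-04 -6.9970e-01] w0.0134 F [-0.1  0.1 -1.4] q6 1.51
 turn z 0.000 (rows 1)  shift [0.027 0.044 0.08 ] rows 1
```

Call:
move_arm(
  motion=[0,0,0,0.02,0.04,0.04,0,0,0,0,0,0,0.025,0,0,0,0,0,0,0.02,0,0,0,0,0,0,0,0,0,0,0,0,0,0,0],
)

```text
time: 43.22
tool_pos: [0.4466, -0.3525, 0.0869]
ee_rot: [3.141, -0.001, -0.7]
wrist_force: [0.0, 0.1, -1.8]
width: 0.0138
finger_force: 30.0
```

Call:
move_arm(
  motion=[0,0,0,0,0,0.015,0,0,0,0,0,0,0.015,0,0,0,0,0,0,0,0,0,0,0,0,0,0,0],
)

```text
time: 43.55
tool_pos: [0.4467, -0.3525, 0.0862]
ee_rot: [3.141, -0.002, -0.7]
wrist_force: [-3.2, 2.5, 6.4]
width: 0.0134
finger_force: 30.0
```

Contact at tool height 0.086 m, which puts the underside at 0.080 m. Release and rise.

Call:
move_arm(
  motion=[0,0,0,0,0,-0.02,0,0,0,0,0,0,0,0.5,0,0,0,0,0,0,0.5,0,0,0,0,0,0,0.5,0,0,0,0,0,-0.1,0.5,0,0,0,0,0,-0.3,0.5,0,0,0,0,0,-0.3,0.5,0,0,0,0,0,-0.3,0.5,0,0,0,-0.3,0,0,0.5,0,0,0,-0.3,0,0,0.5,0,0,0,0,0,0,0.5],
)

```text
time: 44.47
tool_pos: [0.398, -0.3109, 0.1866]
ee_rot: [-3.142, 0.002, -0.7]
wrist_force: [0.0, 0.8, 0.2]
width: 0.0471
finger_force: 0.0
```

```bash
python3 -c "
from h import *
o=robot.get_obs();print(o['tool_pos'],o['ee_rot'])
im2=robot.snapshot('top').astype(int);ref=cv2.imread('top_raw.png')[:,:,::-1].astype(int)
c=robot.get_calibration('wrist');im=robot.snapshot('wrist').astype(int);g=im.min(2);d=im[...,0]-im[...,2]
P=(np.array([.5097,-.4056]),-.70)
print('expect rim',[px('',[*S(x,y,P),.115],c).round() for x,y in[(.045,.045),(.045,-.045),(-.045,-.045),(-.045,.045)]])
for v in list(range(0,260,8)):print(v,''.join('B' if d[v,u]>16 else '#' if g[v,u]>185 else '+' if g[v,u]>140 else '.' if g[v,u]>60 else ' ' for u in range(130,380,2)))
# scraper check and objects
P3=[(a*sx,b*sy,z) for a,b,z in((.026,.017,.003),(.026,.017,.023),(.02,.009,.063)) for sx in(1,-1) for sy in(1,-1)]
dd=(im2[...,0]-im2[...,2]>18)&(im2[...,0]>50)
n,l,s,cc=cv2.connectedComponentsWithStats(dd.astype(np.uint8))
for i in range(1,n):
  if s[i][4]>80:
    t=s[i];print('blob',t[0],t[1],t[0]+t[2],t[1]+t[3],w('top',*cc[i],.04)[:2].round(3))
q=np.array([px('top',[*S(p[0],p[1],(np.array([.486,.153]),-.076)),p[2]]) for p in P3]);print('scraper model bbox',q.min(0),q.max(0))
"
```

```text
[ 0.3980114  -0.31094435  0.18663897] [-3.14157487e+00  1.73381807e-03 -6.99922334e-01]
expect rim [array([196., -31.]), array([308., -31.]), array([303.,  88.]), array([200.,  88.])]
0 B#############+++#++++++++++++++++##...+++++++++++++++++++++++++++++++++++++++++++++...##++++++++#######+++++++++++++++++++..
8 ##########+++#++++++++++++++++....##...+++++++++++BBBBBBBB.+++++++++++++++++++++++++...##+++++++###########+++++++++++++++...
16 #######++#++++++++++++++++........##...+#+#+####++BBBBBBBBB+#+##########++++++++++++..+##+++++++##############+++++++++++....
24 ###+++#+++++++++++++++++++........##...#######+++++. BB BBBBBBB##########+++++++++++..+##+++++++#################++++++++....
32 +++#++++++++++++++#+++##+++.......+#+..#######+++++++++BBBBBBBBB#########+++++++++++..##++++++++####################+++++....
40 #++++++++#++++++++##++##++........+#+..#############++++BBBBBBBB##BBBBBBBB+++++++++...##+++++++#########################+....
48 +.+#+##++++++#+#+#+####++#+.......+##..+########BBBBBBBBB.++++#+.BBBBBBBBBB++++++++...##++++++++#######################+##+..
56 +++++.+++#++
[... 2942 characters left out ...]
++++++++++++++++++++++++++
240                      +++++............     .++++++++++++++++++++++++++++++++++.      ..........++++++.                       
248                      ++.............      .+++++++++++++++++++++++++++++++++++++      ............+++                        
256                BBBBBB.............       .+++++++++++++++++++++++++++++++++++++++       ............. BBBBBB                 
blob 50 58 134 156 [0.787 0.534]
blob 253 115 283 126 [ 0.759 -0.032]
blob 310 132 322 145 [ 0.699 -0.185]
blob 20 160 74 227 [0.482 0.624]
blob 215 191 229 209 [0.494 0.114]
blob 23 274 102 384 [0.136 0.587]
scraper model bbox [203.24583386 194.1505185 ] [215.99793738 212.32976207]
```

The pan is on the balance's middle with its stones. But the scraper has been knocked to about (0.494, 0.115), roughly 47 mm from the mat's middle, so I'll reset it.

Call:
move_arm(
  motion=[0,0,0,-0.2,0,-0.15,0.5,0,0,-0.1325,0,0,0,0.5,0,0,-0.1325,0,0,0,0.5,0,0,-0.1325,0,0,0,0.5,0,0,-0.1325,0,0,0,0.5,0,0,-0.1325,0,0,0,0.5,0,0,-0.1325,0,0,0,0.5,0,0,0,0.04,-0.38,0,0.5,0,0,0,0.04,-0.38,0,0.5,0,0,0,0.04,-0.38,0,0.5,0,0,0,0.04,-0.38,0,0.5,0,0,0,0.04,-0.38,0,0.5],
)

```text
time: 45.57
tool_pos: [0.4209, -0.1117, 0.2012]
ee_rot: [3.141, -0.001, -0.077]
wrist_force: [0.9, -0.1, -0.3]
width: 0.047
finger_force: 0.0
```

Call:
move_arm(
  motion=[0,0,0,0,-0.38,0,0.5,0,0,0,0,-0.38,0,0.5,0,0,0,0,-0.38,0,0.5,0,0,0,0,-0.38,0,0.5,0,0,0,0,-0.38,0,0.5,0,0,0,0,-0.25,0,0.5,0,0,0,0,0,0,0.5,0,0,0,0,0,0,0.5,0,0,0,0,0,0,0.5],
)

```text
time: 46.32
tool_pos: [0.4367, 0.1011, 0.2008]
ee_rot: [3.141, -0.0, -0.076]
wrist_force: [0.5, 0.3, 1.3]
width: 0.0468
finger_force: 0.0
```

```bash
cat > scr.py <<'E'
from h import *
from scipy.optimize import minimize
P3=np.array([(a*sx,b*sy,z) for a,b,z in((.026,.017,.003),(.026,.017,.023),(.02,.009,.063)) for sx in(1,-1) for sy in(1,-1)])
def mask(n,c,x,y,a):
    q=np.array([px(n,[*S(p[0],p[1],(np.array([x,y]),a)),p[2]],c) for p in P3])
    m=np.zeros((384,512),np.uint8)
    for k in(slice(0,8),slice(4,12)):cv2.fillConvexPoly(m,cv2.convexHull((q[k]*16).astype(np.int32)),1,shift=4)
    return m>0
def find(n,x0,y0,show=True):
    c=robot.get_calibration(n);im=robot.snapshot(n).astype(int)
    g=((im[...,0]-im[...,2]>18)&(im[...,0]>50)).astype(np.uint8);k,l,s,cc=cv2.connectedComponentsWithStats(g)
    e=px(n,[x0,y0,.04],c);i=1+np.argmin(np.linalg.norm(cc[1:]-e,axis=1)+1e3*(s[1:,4]<60));g=l==i
    best=None
    f=lambda v:1-(mask(n,c,v[0],v[1],v[2])&g).sum()/max(1,(mask(n,c,v[0],v[1],v[2])|g).sum())
    p0=w(n,*cc[i],.035,c)
    for a in np.arange(-1.6,1.5,.2):
        r=minimize(f,[p0[0],p0[1],a],method='Nelder-Mead',options=dict(initial_simplex=[[p0[0],p0[1],a],[p0[0]+.01,p0[1],a],[p0[0],p0[1]+.01,a],[p0[0],p0[1],a+.15]],maxiter=80))
        if best is None or r.fun<best.fun:best=r
    print(n,'scraper',best.x.round(4),'1-IoU %.3f'%best.fun,'area',g.sum(),s[i][:4]);return best.x
if __name__=="__main__":
    go(.49,.115,.035,-.076)
    find('wrist',.49,.115);find('scene',.49,.115)
E
python3 scr.py
```

```text
t46.3 pos [0.4367 0.1011 0.2008] rpy [ 3.1408e+00 -2.0000e-04 -7.5800e-02] w0.0468 F [0.5 0.3 1.3] q6 1.75
 turn z 0.000 (rows 1)  shift [ 0.521 -0.179  1.658] rows 5
wrist scraper [ 0.4989  0.1175 -0.1615] 1-IoU 0.005 area 1161 [221 110  30  44]
scene scraper [ 0.4945  0.1154 -0.0393] 1-IoU 0.361 area 305 [285 207  21  23]
```

```bash
python3 -c "
from h import *
go(.499,.1175,.033,-.161)"
```

```text
t46.4 pos [0.4365 0.1005 0.2007] rpy [ 3.141e+00 -1.000e-04 -7.770e-02] w0.0468 F [-0.3 -0.1 -1. ] q6 1.75
 turn z 0.106 (rows 1)  shift [ 0.59  -0.268  1.677] rows 5
```

Call:
move_arm(
  motion=[0,0,0.109,0,0,0,0.5,0,0,0,0,0,0,0.5],
)

```text
time: 46.58
tool_pos: [0.4363, 0.1003, 0.2008]
ee_rot: [3.141, -0.0, -0.165]
wrist_force: [0.5, -1.3, -0.4]
width: 0.0473
finger_force: 0.0
```

Call:
move_arm(
  motion=[0,0,0,0.3,-0.14,0,0.5,0,0,0,0.29,-0.13,0,0.5,0,0,0,0,0,0,0.5,0,0,0,0,0,0.35,0.5,0,0,0,0,0,0.35,0.5,0,0,0,0,0,0.35,0.5,0,0,0,0,0,0.3,0.5,0,0,0,0,0,0.2,0.5,0,0,0,0,0,0.1,0.5,0,0,0,0,0,0,0.5,0,0,0,0,0,0,0.5,0,0,0,0,0,0,0.5],
)

```text
time: 47.58
tool_pos: [0.5001, 0.1187, 0.0379]
ee_rot: [-3.141, -0.004, -0.161]
wrist_force: [-0.4, -0.3, -0.2]
width: 0.0469
finger_force: 0.0
```

```bash
python3 -c "
from h import *
go(.499,.1175,.033,-.161)"
```

```text
t47.6 pos [0.5001 0.1187 0.0379] rpy [-3.1406 -0.0037 -0.1615] w0.0469 F [-0.4 -0.3 -0.2] q6 1.85
 turn z -0.001 (rows 1)  shift [-0.009  0.013  0.049] rows 1
```

Call:
move_arm(
  motion=[0,0,0,0,0.01,0.02,0.5,0,0,0,0,0,0,0,0,0,0,0,0,0,0,0,0,0,0,0,0,0,0,0,0,0,0,0,0,0,0,0,0,0,0,0,0,0,0,0,0,0,0,0,0,0,0,0,-0.2,0,0,0,0,-0.2,-0.15,0,0,0,0,0,-0.19,-0.15,0,0,0,0,0,0,0,0,0],
)

```text
time: 48.5
tool_pos: [0.462, 0.1559, 0.0533]
ee_rot: [-3.14, 0.003, -0.159]
wrist_force: [0.6, -0.5, -2.1]
width: 0.018
finger_force: 30.0
```

Call:
move_arm(
  motion=[0,0,0,0,0,0.12,0,0,0,0,0,0,0.06,0,0,0,0,0,0,0,0,0,0,0,0,0,0,0],
)

```text
time: 48.83
tool_pos: [0.4644, 0.1533, 0.0351]
ee_rot: [3.141, 0.001, -0.162]
wrist_force: [0.8, -0.7, -2.0]
width: 0.0176
finger_force: 30.0
```

Call:
move_arm(
  motion=[0,0,0,0,0,0.015,0,0,0,0,0,0,0.015,0,0,0,0,0,0,0,0,0,0,0,0,0,0,0],
)

```text
time: 49.17
tool_pos: [0.4653, 0.1534, 0.0337]
ee_rot: [3.142, -0.001, -0.162]
wrist_force: [-0.9, -1.5, 3.9]
width: 0.0176
finger_force: 30.0
```

Call:
move_arm(
  motion=[0,0,0,0,0,0,0.6,0,0,0,0,0,0,0.6,0,0,0,0,0,0,0.6,0,0,0,0,0,0,0.6,0,0,0,0,0,-0.1,0.6,0,0,0,0,0,-0.3,0.6,0,0,0,0,0,-0.4,0.6,0,0,0,0,0,-0.4,0.6,0,0,0,0,0,-0.3,0.6,0,0,0,-0.4,0,0,0.6,0,0,0,-0.2,0,0,0.6,0,0,0,0,0,0,0.6],
)

```text
time: 50.17
tool_pos: [0.4035, 0.1641, 0.1847]
ee_rot: [-3.14, -0.002, -0.159]
wrist_force: [-0.1, -0.1, -0.1]
width: 0.056
finger_force: 0.0
```

```bash
cat > fin.py <<'E'
from scr import *
go(.4,.15,.2,-.16)
find('wrist',.466,.153)
im=robot.snapshot('top').astype(int);d=im[...,0]-im[...,2];g=im.min(2)
q=[px('top',[*S(x,y,(np.array([.5097,-.4056]),-.70)),.115]).round(1) for x,y in[(.045,.045),(.045,-.045),(-.045,-.045),(-.045,.045)]];print(q)
for v in range(165,225,2):print(v,''.join('B' if d[v,u]>16 else '#' if g[v,u]>150 else '+' if g[v,u]>120 else '.' if g[v,u]>60 else ' ' for u in range(355,425)))
for r in range(166,175):print(r,''.join('#' if x else '.' for x in (im.max(2)<60)[r,280:305]))
E
python3 fin.py
```

```text
t50.2 pos [0.4035 0.1641 0.1847] rpy [-3.140e+00 -1.700e-03 -1.595e-01] w0.0560 F [-0.1 -0.1 -0.1] q6 1.99
 turn z 0.001 (rows 1)  shift [-0.012  0.144 -0.153] rows 1
wrist scraper [ 0.466   0.1536 -0.1653] 1-IoU 0.001 area 1275 [238 108  29  44]
[array([389.6, 171.1]), array([413.2, 190. ]), array([395.1, 212.4]), array([371.4, 193.1])]
165 ############################################################++++++++++
167 #################+++++++++++++++++++++++++++++++++++++++++##++++++++++
169 ++...++++++++++++++++++++++++++++++++++++++++++++++++++++++##+++++++++
171 ++...++++++++++++++++++++++++++++++++++++++++++++++++++++++##+++++++++
173 ++...+++++++++++++++++++++++++++++###+++++++++++++++++++++++#+++++++++
175 ++....++++++++++++++++..........+#...++#+++++++++++++++++++##+++++++++
177 +++...+++++++++++++++..........++.......+#++++++++++++++++++#+++++++++
179 +++...+++++++++++++..........++...........++#+++++++++++++++##++++++++
181 +++...++++++++++++.........+##+..............+#+++++++++++++##++++++++
183 +++...++++++++++..........#######+..BBB........+##++++++++++##++++++++
185 .++...
[... 1059 characters left out ...]
...     .................+++++++++++++++++++++++##+++..
215 ...+++...........     .++++..+++++++...+++++++++++++++++++++++++##++++
217 ...+++.........     .+++++++++++++++++++++++++++++++++++++++++++##++++
219 ...+++......++..  ..++++++++++++++++++++++++++++++++++++......++##+.++
221 ....++...............................................+++++++++++##++++
223 ...++##+++++++++++++++++++++++####################++++++++++++++++.+++
166 .........................
167 ...............#.........
168 .......#########.........
169 .......#########.........
170 .......#########.........
171 .......#########.........
172 ..............##.........
173 .........................
174 .........................
```

```bash
python3 -c "
from bench import robot
print(robot.close_job())"
```

```text
the job is handed in; nothing more can be done
None
```

The job is handed in, with no verdict returned. By the last camera check, all five stones were in the pan about 6 mm from the middle of the weighing plate, the gate was shut, and the scraper stood within 3 mm of the middle of its mat. I had put the scraper back a second time after finding it 47 mm off the mat's middle. I did not re-measure the beakers, jar or weight at the end.

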